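Pack the specimen case

TASK

Finish packing the wooden specimen case, which already holds one stone: swing its flap up and leave it standing open, drop the rough stone from the front of the bench into the empty square pocket, and stand the sawn agate slab that lies beside it on end, right down in the narrow slot. The slab lies flat and is brittle: put it down gently; the slanted stand is there to lean it on while you take it again by its faces. Leave everything else where it is.

Things in the scene. Friction and masses are not known exactly. Their poses are not given: they have to be found in the camera images.
- pocket_a (a point): centre of the floor of the full square pocket, at the case's +y end, away from the slot. Pocket 64x64 mm, floor 6 mm and rim 40 mm above the bench (34 mm deep). Axes of the case: x from its front (where the flap's tab is) to its hinge side, y along the row slot, pocket_b, pocket_a, z up
- pocket_b (a point): the same for the empty square pocket, 70 mm along the case's -y from pocket_a, between pocket_a and the slot
- slot (a point): centre of the floor of the narrow slot, 44.5 mm along the case's -y from pocket_b: 13 mm wide along the case's y, 64 mm long along its x, floor 6 mm and rim 40 mm above the bench (34 mm deep); same axes as the pockets
- flap_tab (a point): where to pinch the flap's steel tab: 110 mm from the hinge axis, 43 mm above the bench when shut. The tab sticks out 40 mm from the flap's free edge in the flap's plane (this point is 28 mm out); 18 mm wide along the case's y, 12 mm thick. Pinched across the 18 mm it turns freely between the fingers while the tool stays upright
- flap_hinge (a point): middle of the flap's hinge axis, on the far (+x) upper edge of the case, 43 mm above the bench; the axis runs along the case's y and does not move
- flap (a joint): angle of the flap (light wood, 82x166x6 mm, covers all pockets): 0 shut, grows as its tab side swings up and over to the far side, 1.57 upright, 2.4 stop. A stiff hinge: it stays where it is left and takes about 1.2 N at the tab
- stone_large_mid (a point): middle of the rough stone to be packed (cream), 37x50x33 mm along its x, y, z; lies on the bench with z up; grasp across x, the narrow side
- stone_small_mid (a point): middle of the stone already in the case, in pocket_a under the flap: brown, 34x45x26 mm; it stays there
- slab_mid (a point): middle of the sawn agate slab: flat oval with rings, 51x73x7 mm along its x, y, z; lies flat, when it can be taken by its edges across x. It must end in the slot with its y upright (either end up, either face to either side), so that its z lies along the case's y
- rest (a point): middle of the inner corner between ledge and back plate of the slanted stand (small metal easel), 40 mm above the bench. x points level from ledge to plate, y along the ledge, z up. The plate rises from here at 45 deg along (x+z), 42 mm long, 24 mm wide, its face looking along (-x+z); the ledge is 50 mm long and 12 mm high. A slab leant long side up overhangs the plate's top by 31 mm
- pliers: bystander, to be left alone: blue-handled pliers, 181 mm long, flat on the bench
- pot: bystander, to be left alone: screw-lid pot, 53 mm wide, 65 mm tall
- wax: bystander, to be left alone: stick of dark red wax, 14x110x12 mm, lying beside the case
- spanner: bystander, to be left alone: open-ended spanner, 167 mm long, 6 mm thick, lying at the front edge between case and bench stone, in front of the grinder's level work rest, whose plate is 145 mm above the bench from x = 0.54 m on (travel above it or in front of it; the wheels behind reach 0.25 m)
- brush: bystander, to be left alone: round brush, 190 mm long, at the far left
- slab: the same slab as slab_mid; origin at the centre of its underside, 3.5 mm below slab_mid
- case: the fixed wooden case, 80 mm in x, 169 mm in y, 40 mm high, outer walls 8 mm, partitions 6 mm; origin under its middle at bench level, axes as given for the pockets
- stand: the whole slanted stand, fixed, base 80x50 mm; origin under its middle at bench level, axes as given for rest
- stone_large: the rough stone to be packed; origin at the centre of its underside
- stone_small: the stone already in pocket_a; origin at the centre of its underside

How it is judged:
By the outcome, as a careful person would: the job done as asked, in the order asked, and still so for the second after the job is handed in, with the robot touching nothing.
It also fails if it takes over 72 s, if anything falls off the work surface, if the arm or the gripper's body presses on something with over 40 N, if the wrist force passes 120 N, or if a joint passes its speed limit or range.

ROBOT

A 6-joint arm with a two-finger parallel gripper is mounted at the origin on a cart in front of the work surface, level with it; the furniture and walls round the work are solid. World frame = base frame: x ahead of the robot, y to its left, z up, the work surface at z = 0. Lengths are in m, angles in degrees, forces in N, time in s.
With the tool pointing down it reaches from about 0.4 to 0.825 m from the base axis. Payload 7 kg.
Tool frame: the origin (TCP) lies between the finger pads; the fingertips stand 25 mm ahead of it and the grasp point (between the pads) lies 6 mm ahead of it; z points along the fingers, y is the line along which they close (so a half turn about z gives the same grasp; the last joint's range is limited). The gripper opens to 88 mm and grips with 3 to 60 N. Pads are 19 mm wide; open, the fingers measure 130 mm over their backs; the gripper's body (78 mm by 193 mm) begins 47 mm behind the grasp point.
Start: joints at [93.226, 20.546, 0.682, 0, -70.136, -16.507], TCP at [0.155, 0.657, 0.252] pointing down, gripper open.
Joint ranges: [-176.03, 176.03], [-82.01, 121.73], [-58.28, 71.71], [-173.87, 95.51], [-174.79, -0.11], [-173.66, 173.66]. Speed limits (degrees/s): [136.94, 136.94, 172.46, 180, 180, 180].

INTERFACE

Orientations are given as [roll, pitch, yaw] about the fixed x, y, z axes, in that order (R = Rz(yaw) Ry(pitch) Rx(roll)).
In Python, from plant import ctrl gives the robot as it stands.
- The arm moves only by the shell command python3 drive.py 'ROWS'. ROWS is a JSON list of rows, 1 to 8 of them, each of 5 numbers: dx, dy, dz in m, then a turn about the tool's z in degrees, then the finger opening in m; each row is the pose to reach, as a shift and turn from the pose commanded when the command began, along the tool's axes at that moment; what a row does not reach only later rows make up. A row lasts 1/8 s, in which the tool goes at most 0.0625 m and 10.7 degrees, less where a joint would pass 70% of its speed; a pose out of reach is approached as far as the arm can. The fingers move at their own pace and stop on an object; the grip force is fixed at half the most. Time passes only in rows, so rows that do not move let the fingers close. It prints the time, the measured TCP pose, the force, the opening and the grip force at its end.
- ctrl.get_obs(): the state, without advancing time (a new reading comes with each control period).
- ctrl.snapshot(name): name is "scene" or "side" or "wrist"; returns a dict with "frame" (420x560x3 uint8, red, green, blue), "z_map" (420x560 float32, m along the optical axis (not along the pixel's ray), 0 where there is no reading), "fovy" (degrees; the focal length in pixels is half the picture's height over the tangent of half this angle, whatever the lens; pixels are square), "cx", "cy" (the principal point, pixels), "R" (3x3) and "t" (3): a world point X has camera coordinates R X + t; the wrist camera has in their place "T_tool_cam" (4x4, takes a point from camera to tool coordinates, whose origin is the TCP and whose axes are the flange's). Camera axes: x right, y down, z forward; pixel columns grow to the right and rows downward; lengths in m; the calibration is good to about 2 mm. A picture is of the moment at which its call begins: read the wrist's pose just before it.
- ctrl.close_job(): hands the job in; it is judged then, once.
The state is a dict: "clock": time; "joint_pos": joint angles; "qvel": joint speeds; "tau": joint torques, N m; "tool_pos": TCP position; "orientation": TCP orientation; "force": force on the tool from outside, world axes, zero at the start; "moment": the same for the moment, N m; "opening": finger opening in m; "gripper_force": force on a finger pad.
Only numpy, scipy, OpenCV 4.12 (cv2) and the standard library are available. Lean on these libraries where they do the work, as an engineer would, in place of code of your own. Each camera call takes 0.05 s, during which the arm holds its last target. There are 200 camera calls.

## Working session

There is one attempt and no reset: what is moved stays moved. The work goes in short steps, Python scripts to look and compute and a shell command to move; the robot and the scene stay as the last step left them, time stands still between calls to the robot, and variables do not carry over. Pictures are saved under pics/ and viewed, at most 10 in all, crops included, and the job is handed in when it is done.

```bash
ls; mkdir -p pics; cat > h.py <<'E'
import numpy as np, cv2
from plant import ctrl
from scipy.spatial.transform import Rotation as Ro
def tool():
    o=ctrl.get_obs(); return Ro.from_euler('xyz',o['orientation'],degrees=True).as_matrix(), np.array(o['tool_pos']), o
def snap(n):
    R,p,o=tool(); s=ctrl.snapshot(n)
    f=210/np.tan(np.radians(s['fovy']/2)); 
    if n=='wrist':
        T=np.array(s['T_tool_cam']); Rc=R@T[:3,:3]; c=R@T[:3,3]+p
    else:
        Rc=np.array(s['R']).T; c=-Rc@np.array(s['t'])
    s.update(f=f,Rc=Rc,c=c); return s
def ray(s,u,v):
    return s['Rc']@np.array([(u-s['cx'])/s['f'],(v-s['cy'])/s['f'],1.])
def onz(s,u,v,z):
    d=ray(s,u,v); return s['c']+d*(z-s['c'][2])/d[2]
def dep(s,u,v): return s['c']+ray(s,u,v)*s['z_map'][int(v),int(u)]
def cloud(s):
    v,u=np.mgrid[:420,:560]; z=s['z_map']
    P=np.stack([(u-s['cx'])/s['f']*z,(v-s['cy'])/s['f']*z,z],-1)
    return P@s['Rc'].T+s['c']
def save(s,n): cv2.imwrite('pics/'+n+'.png',s['frame'][...,::-1])
E
python3 - <<'E'
from h import *
R,p,o=tool();print(o)
for n in('scene','side','wrist'):
    s=snap(n);save(s,n+'0');print(n,s['c'],s['Rc'][:,2],s['f'],s['cx'],s['cy'])
    np.savez(f'/tmp/{n}.npz',**s)
a=[cv2.imread(f'pics/{n}0.png') for n in('scene','side')]
E
```

```text
drive.py
pics
plant.py
{'clock': 0.0, 'joint_pos': array([ 9.32255768e+01,  2.05888868e+01,  6.34082637e-01, -1.87354925e-02,
       -7.01372064e+01, -1.65089687e+01]), 'qvel': array([ 0.03440123, -0.01677486,  0.08524444,  0.04337245, -0.00454049,
        0.01868861]), 'tau': array([ 1.11887985e-03, -5.82712805e+01,  2.93059409e+01,  6.99733749e+00,
        6.94596136e-03, -1.58343018e-04]), 'tool_pos': array([0.15499766, 0.65649815, 0.25065813]), 'orientation': array([ 1.79906777e+02, -9.26182437e-03, -1.32897642e+01]), 'force': array([-0.39063033,  0.36410847, -0.57513509]), 'moment': array([-0.01274372,  0.01684945,  0.00747405]), 'gripper_force': 0.0, 'opening': 0.08770846655859392}
scene [ 0.03242107 -0.90509598  0.79130634] [ 0.35313473  0.75806594 -0.54829909] 438.38005063671096 274.5238624808258 209.64468085812473
side [-0.15858296  1.44892865  1.07661017] [ 0.36128885 -0.74678282 -0.55837781] 497.99456437013987 278.69331352931124 204.01445166862186
wrist [0.23427571 0.63675702 0.38349734] [-0.29359448  0.06760828 -0.95353626] 337.47516226587965 275.31847084382764 209.33395706112688
```

View pics/scene0.png

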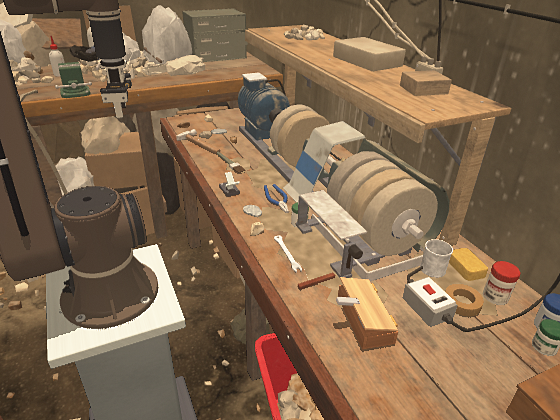

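View pics/side0.png

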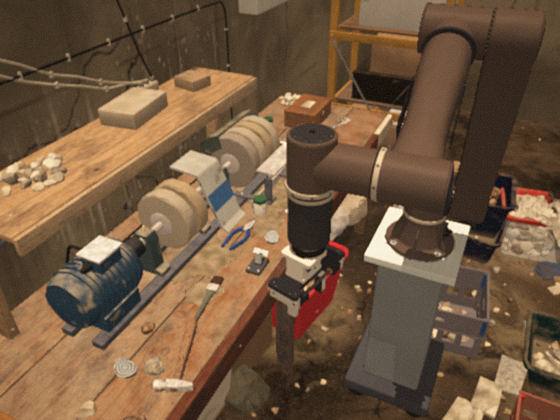

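The scene view shows the case with its flap shut at about (368,312) and the tab at (347,300). The stand is at (230,184), an oval slab at (252,210), the cream stone at (257,228), the spanner at (288,252) and the wax at (318,281). The side view also shows a ringed disc at (123,368), far to the left. I'll compute positions next.

```bash
python3 - <<'E'
import numpy as np,cv2
from h import onz,dep
S={n:dict(np.load(f'/tmp/{n}.npz')) for n in('scene','side','wrist')}
for n,u,v in [('scene',252,210),('scene',257,228),('scene',230,184),('scene',347,300),('scene',368,312),('scene',318,281),('side',271,237),('side',123,368),('side',152,366),('side',258,260)]:
    print(n,u,v,dep(S[n],u,v).round(3),onz(S[n],u,v,0.0).round(3))
f=S['scene']['frame'][...,::-1]
a=cv2.resize(f[160:360,205:405],(600,600),interpolation=cv2.INTER_CUBIC);cv2.imwrite('pics/c1.png',a)
E
```

```text
scene 252 210 [0.468 0.202 0.009] [0.473 0.215 0.   ]
scene 257 228 [0.44  0.091 0.019] [0.45  0.115 0.   ]
scene 230 184 [0.44  0.333 0.043] [0.463 0.404 0.   ]
scene 347 300 [ 0.492 -0.32   0.075] [ 0.541 -0.259  0.   ]
scene 368 312 [ 0.525 -0.359  0.061] [ 0.566 -0.314 -0.   ]
scene 318 281 [ 0.502 -0.176  0.008] [ 0.507 -0.169  0.   ]
side 271 237 [0.467 0.22  0.01 ] [0.473 0.208 0.   ]
side 123 368 [0.574 0.873 0.003] [0.576 0.871 0.   ]
side 152 366 [0.497 0.846 0.023] [0.511 0.834 0.   ]
side 258 260 [0.444 0.361 0.022] [0.457 0.338 0.   ]
```

View pics/c1.png

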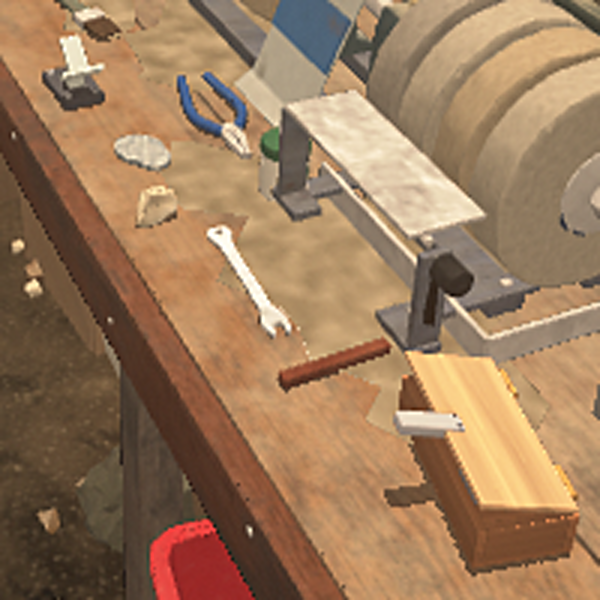

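The crop shows the slab at scene pixel (252,210), left of the pliers. The stone is at (257,228), and the tab's base is at (350,300) on the case's front. I'll move the wrist camera over the slab, stone and stand.

```bash
python3 drive.py '[[0.402,0.375,0,-13.3,0.088],[0.402,0.375,0,-13.3,0.088],[0.402,0.375,0,-13.3,0.088],[0.402,0.375,0,-13.3,0.088],[0.402,0.375,0,-13.3,0.088],[0.402,0.375,0,-13.3,0.088],[0.402,0.375,0,-13.3,0.088],[0.402,0.375,0,-13.3,0.088]]'
python3 - <<'E'
from h import *
s=snap('wrist');save(s,'w1');np.savez('/tmp/w1.npz',**s)
print(tool()[1],tool()[2]['orientation'],s['c'],s['Rc'])
E
```

```text
clock: 1.15
tool_pos: [0.4332, 0.2392, 0.2518]
orientation: [-180.0, -0.0, 0.0]
force: [0.7, 0.7, 0.9]
opening: 0.0879
gripper_force: 0.0
[0.43535631 0.23416153 0.2515588 ] [ 1.79904257e+02  9.78179914e-03 -1.25738819e-01] [0.51463013 0.2380314  0.38456601] [[ 2.26817192e-03 -9.53612532e-01 -3.01028227e-01]
 [-9.99997279e-01 -2.32736230e-03 -1.61991100e-04]
 [-5.46125004e-04  3.01027776e-01 -9.53615216e-01]]
```

View pics/w1.png

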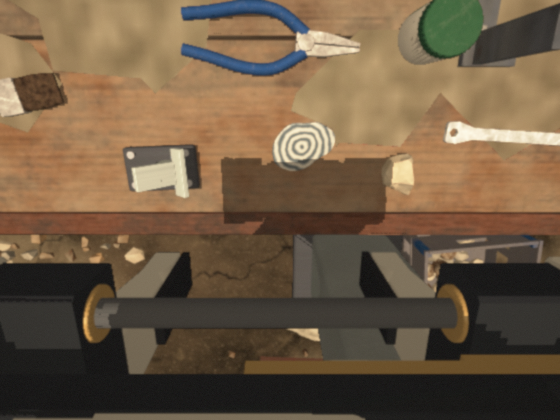

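The wrist view shows the slab at (303,145) with its long axis nearly horizontal in the image. The stone is at (400,173). The stand has its ledge at (180,172) and its plate running left to (135,178). The pliers are at (270,40). Now to measure them with masks and depth.

```bash
cat > meas.py <<'E'
import numpy as np,cv2
from h import *
def blob(s,box,z,mask):
    u0,v0,u1,v1=box; m=np.zeros((420,560),np.uint8); m[v0:v1,u0:u1]=mask[v0:v1,u0:u1]
    cs,_=cv2.findContours(m,cv2.RETR_EXTERNAL,cv2.CHAIN_APPROX_NONE); c=max(cs,key=cv2.contourArea)
    c=cv2.convexHull(c)
    P=np.array([onz(s,u,v,z)[:2] for u,v in c[:,0]]).astype(np.float32)*1000
    r=cv2.minAreaRect(P); e=cv2.boxPoints(r); return r,e.round(1)
E
python3 - <<'E'
from meas import *
s=dict(np.load('/tmp/w1.npz'));f=s['frame'];hsv=cv2.cvtColor(f,cv2.COLOR_RGB2HSV)
P=cloud(s)
low=((hsv[...,1]<60)&(hsv[...,2]>50)).astype(np.uint8)
print('slab',blob(s,(260,110,345,180),.005,low)[0])
print('slab h>3mm',blob(s,(260,110,345,180),.007,((P[...,2]>.004)&(P[...,2]<.05)).astype(np.uint8))[0])
for z in(.012,.02):
  print('stone h',blob(s,(370,140,430,205),z,((P[...,2]>.010)&(P[...,2]<.06)).astype(np.uint8))[0])
for b in [(260,110,345,180),(370,140,430,205),(118,135,210,205)]:
  Q=P[b[1]:b[3],b[0]:b[2]].reshape(-1,3);
  for h0,h1 in((.004,.012),(.012,.025),(.025,.036),(.036,.048),(.048,.06),(.06,.08)):
    q=Q[(Q[:,2]>h0)&(Q[:,2]<h1)]
    if len(q)>15: print(b[0],h0,len(q),q.mean(0).round(4),np.percentile(q,3,0).round(4),np.percentile(q,97,0).round(4))
cv2.imwrite('pics/c2.png',np.hstack([cv2.resize(f[120:210,110:220,::-1],None,fx=4,fy=4),cv2.resize(f[120:210,365:445,::-1],None,fx=4,fy=4)]))
E
```

```text
slab ((468.3189697265625, 207.43887329101562), (50.725337982177734, 66.60064697265625), 0.13583214581012726)
slab h>3mm ((471.50140380859375, 209.56918334960938), (50.0117073059082, 71.13565063476562), 35.268699645996094)
stone h ((437.2977600097656, 101.01952362060547), (46.35955047607422, 34.56142807006836), 7.1299967765808105)
stone h ((438.9583435058594, 103.96155548095703), (45.36405944824219, 33.819297790527344), 7.130029201507568)
260 0.004 2269 [0.47   0.2088 0.0067] [0.4456 0.1776 0.0052] [0.4917 0.2374 0.0081]
370 0.004 55 [0.4333 0.1063 0.0101] [0.4155 0.0858 0.0069] [0.46   0.1181 0.0119]
370 0.012 601 [0.4422 0.1069 0.02  ] [0.4207 0.0897 0.0128] [0.4598 0.1178 0.0246]
370 0.025 369 [0.4424 0.0982 0.0277] [0.4305 0.0911 0.0251] [0.4568 0.1078 0.0317]
118 0.004 1112 [0.4517 0.364  0.0107] [0.4208 0.3267 0.0064] [0.4693 0.4046 0.0119]
118 0.012 547 [0.4513 0.3683 0.013 ] [0.4234 0.3293 0.012 ] [0.4668 0.4031 0.0153]
118 0.025 16 [0.4574 0.3532 0.0319] [0.4367 0.3417 0.0267] [0.4701 0.3625 0.0359]
118 0.036 799 [0.4463 0.3391 0.044 ] [0.4232 0.3297 0.0378] [0.4693 0.3496 0.0477]
118 0.048 425 [0.4454 0.3546 0.0537] [0.4333 0.3328 0.0483] [0.4566 0.3621 0.0596]
118 0.06 390 [0.4448 0.3676 0.0651] [0.4333 0.362  0.0604] [0.4558 0.3741 0.0695]
```

View pics/c2.png

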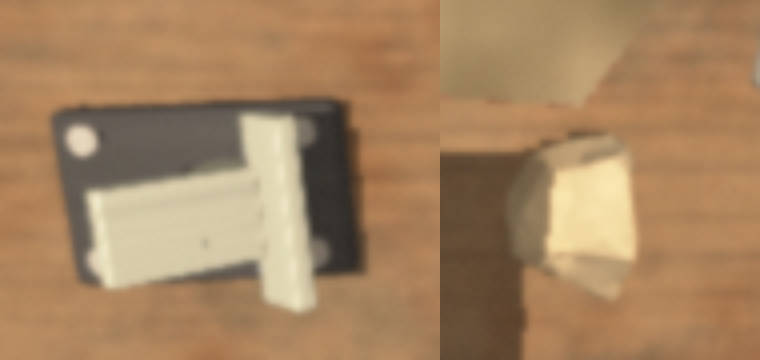

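The crops show the stand's base with its ledge on the right and the plate sloping left, and the stone with its long side nearly vertical in the image, tilted about 7°. Next I'll go to the case.

```bash
python3 drive.py '[[0.0,0.56,-0.02,0,0.088],[0.0,0.56,-0.02,0,0.088],[0.0,0.56,-0.02,0,0.088],[0.0,0.56,-0.02,0,0.088],[0.0,0.56,-0.02,0,0.088],[0.0,0.56,-0.02,0,0.088],[0.0,0.56,-0.02,0,0.088],[0.0,0.56,-0.02,0,0.088]]'
python3 - <<'E'
from meas import *
s=snap('wrist');save(s,'w2');np.savez('/tmp/w2.npz',**s)
print(tool()[1])
s=dict(np.load('/tmp/w1.npz'));P=cloud(s)
def pts(b,h0,h1,s=s,P=P):
  Q=P[b[1]:b[3],b[0]:b[2]].reshape(-1,3); return Q[(Q[:,2]>h0)&(Q[:,2]<h1)]
m=np.zeros((420,560),np.uint8);m[110:180,260:345]=((P[...,2]>.0045)&(P[...,2]<.03))[110:180,260:345]
c=max(cv2.findContours(m,0,cv2.CHAIN_APPROX_NONE)[0],key=cv2.contourArea)
q=np.array([onz(s,u,v,.007)[:2] for u,v in c[:,0]]).astype(np.float32)*1000
print('slab ell',cv2.fitEllipse(q),len(q))
def dirn(q):
  w,v=np.linalg.eigh(np.cov(q[:,:2].T)); return np.degrees(np.arctan2(*v[::-1,-1])),np.sqrt(w)
q=pts((172,135,210,205),.045,.056);print('ledge',q.mean(0),dirn(q),len(q))
q=pts((118,135,210,205),.004,.02);print('base',cv2.minAreaRect((q[:,:2]*1000).astype(np.float32)))
q=pts((118,135,210,205),.046,.075);q=q[q[:,1]>.345];c=q.mean(0);u,S,vt=np.linalg.svd(q-c);print('plate',c,vt[2],S)
for b in(.0,):
  q=pts((370,140,430,205),.012,.05);print('stone',cv2.minAreaRect((q[:,:2]*1000).astype(np.float32)),dirn(q))
E
```

```text
clock: 2.2
tool_pos: [0.4323, -0.2607, 0.2696]
orientation: [-180.0, -0.0, 0.0]
force: [1.5, 0.4, 0.0]
opening: 0.0875
gripper_force: 0.0
[ 0.43183633 -0.26650166  0.26940403]
slab ell ((469.5807800292969, 208.97894287109375), (48.49905776977539, 70.81326293945312), 22.76019859313965) 155
ledge [0.44665801 0.3328115  0.04669375] (np.float64(-177.72953470891312), array([0.0018558 , 0.01436425])) 297
base ((444.3365173339844, 366.2041015625), (50.146846771240234, 79.93270874023438), 2.5618538856506348)
plate [0.44512983 0.36085123 0.05852587] [ 0.0467677  -0.68861643  0.72361606] [0.29413638 0.20567181 0.03222615]
stone ((438.09259033203125, 103.16127014160156), (45.10209655761719, 31.13268280029297), 5.401478290557861) (np.float64(-168.46167867883463), array([0.00806886, 0.01094182]))
```

View pics/w2.png

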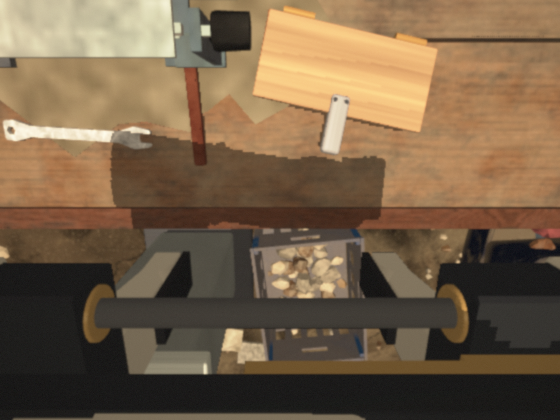

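The wrist view shows the flap as a wooden quadrilateral with corners (267,10), (437,48), (420,131) and (254,96). The tab runs from (340,97) to (330,152), and the wax is at (195,115). I'll fit the case.

```bash
python3 - <<'E'
from meas import *
s=dict(np.load('/tmp/w2.npz'));P=cloud(s);f=s['frame'];hsv=cv2.cvtColor(f,cv2.COLOR_RGB2HSV)
def reg(b,m):
  k=np.zeros((420,560),bool);k[b[1]:b[3],b[0]:b[2]]=m[b[1]:b[3],b[0]:b[2]];return k
k=reg((250,5,445,140),(hsv[...,1]>70)&(P[...,2]>.03)&(P[...,2]<.12));q=P[k]
c=q.mean(0);vt=np.linalg.svd(q-c,full_matrices=False)[2];print('flap plane',c,vt[2],len(q),np.std((q-c)@vt[2]))
r=cv2.minAreaRect((q[:,:2]*1000).astype(np.float32));print(r,cv2.boxPoints(r).round(1))
k=reg((315,90,355,160),(hsv[...,1]<50)&(hsv[...,2]>110)&(P[...,2]>.03));q=P[k]
r=cv2.minAreaRect((q[:,:2]*1000).astype(np.float32));print('tab',q.mean(0),r,cv2.boxPoints(r).round(1),np.percentile(q[:,2],[5,50,95]))
k=reg((180,65,215,170),(hsv[...,1]>120)&(P[...,2]>.004)&(P[...,2]<.03));q=P[k];print('wax',q.min(0),q.max(0))
E
```

```text
flap plane [ 0.54421525 -0.32762379  0.05676303] [ 0.26184632 -0.05732217  0.96340577] 15271 0.002183924941951485
((536.2598876953125, -324.59149169921875), (172.88455200195312, 104.41990661621094), 78.16643524169922) [[ 467.4 -398.5]
 [ 569.6 -419.9]
 [ 605.1 -250.7]
 [ 502.9 -229.3]]
tab [ 0.49429775 -0.31826631  0.07439273] ((500.33453369140625, -292.95635986328125), (66.47345733642578, 50.77302551269531), 77.64579772949219) [[ 468.4 -320. ]
 [ 518.  -330.9]
 [ 532.2 -265.9]
 [ 482.6 -255.1]] [0.06786861 0.07406892 0.08004774]
wax [ 0.44404609 -0.18044011  0.00412319] [ 0.54942273 -0.16280895  0.01436194]
```

The flap is ajar by about 15°. The case yaw is about -12°, and the tab point is about (0.479,-0.314,0.072). I'll approach above the tab.

```bash
python3 drive.py '[[0.047,0.047,0.12,12,0.05],[0.047,0.047,0.12,12,0.05],[0.047,0.047,0.12,12,0.05],[0.047,0.047,0.12,12,0.05]]'
python3 - <<'E'
from meas import *
s=dict(np.load('/tmp/w2.npz'));P=cloud(s)
print('knob',P[30,232],P[30,200],P[60,200],P[30,170])
s=snap('wrist');P=cloud(s);f=s['frame'];hsv=cv2.cvtColor(f,cv2.COLOR_RGB2HSV)
R,p,o=tool();print(p,o['orientation'])
k=(hsv[...,1]<50)&(hsv[...,2]>110)&(P[...,2]>.05)&(P[...,2]<.1)&(abs(P[...,0]-.49)<.05)&(abs(P[...,1]+.315)<.04);q=P[k]
if len(q)>20:
  l=(q-p)@R; print('tab in tool frame',len(q),np.percentile(l,[3,50,97],axis=0).round(4))
save(s,'w3')
E
```

```text
clock: 2.75
tool_pos: [0.4795, -0.3057, 0.1489]
orientation: [180.0, 0.1, -12.0]
force: [-0.3, 0.8, 1.2]
opening: 0.0536
gripper_force: 0.0
knob [ 0.56271924 -0.23113133  0.13700204] [ 0.5639826  -0.20711066  0.12994431] [ 0.55479898 -0.18574479  0.0324445 ] [ 0.56127138 -0.18942567  0.14443758]
[ 0.48005313 -0.3055745   0.15035538] [ 1.79980395e+02 -3.35217204e-02 -1.19456112e+01]
tab in tool frame 1816 [[-0.0057  0.0026  0.07  ]
 [ 0.0172  0.0097  0.0767]
 [ 0.0411  0.0168  0.0834]]
```

```bash
python3 drive.py '[[0.003,0.0095,0.03,0,0.05],[0.003,0.0095,0.07,0,0.05],[0.003,0.0095,0.07,0,0.05],[0.003,0.0095,0.07,0,0.01],[0.003,0.0095,0.07,0,0.01],[0.003,0.0095,0.07,0,0.01],[0.003,0.0095,0.07,0,0.01]]'
```

```text
clock: 3.68
tool_pos: [0.4811, -0.3151, 0.0799]
orientation: [-180.0, -0.1, -12.0]
force: [1.8, 4.9, 1.2]
opening: 0.0176
gripper_force: 30.0
```

```bash
python3 drive.py '[[0.0045,0,-0.013,0,0.01],[0.0103,0,-0.0244,0,0.01],[0.018,0,-0.036,0,0.01],[0.0274,0,-0.0466,0,0.01],[0.038,0,-0.056,0,0.01],[0.0497,0,-0.0637,0,0.01],[0.062,0,-0.07,0,0.01],[0.0756,0,-0.0744,0,0.01]]'
```

```text
clock: 4.68
tool_pos: [0.5532, -0.3303, 0.1541]
orientation: [-179.9, 0.3, -12.0]
force: [-3.1, 6.7, -0.4]
opening: 0.0177
gripper_force: 30.0
```

```bash
python3 drive.py '[[0.014,0,-0.003,0,0.01],[0.0278,0,-0.0037,0,0.01],[0.042,0,-0.003,0,0.01],[0.0556,0,0,0,0.01],[0.0732,0,0.0064,0,0.01],[0.0732,0,0.0064,0,0.01],[0.0732,0,0.0064,0,0.05],[0.0732,0,0.0064,0,0.05]]'; python3 drive.py '[[0,0,-0.05,0,0.05],[-0.05,0,-0.11,0,0.088],[-0.1,0,-0.11,0,0.088],[-0.16,0,-0.11,0,0.088],[-0.2,0,-0.11,0,0.088],[-0.2,0,-0.11,0,0.088]]'
python3 - <<'E'
from meas import *
s=snap('wrist');save(s,'w4');np.savez('/tmp/w4.npz',**s);print(tool()[1],tool()[2]['orientation'])
E
```

```text
clock: 5.68
tool_pos: [0.6262, -0.3469, 0.148]
orientation: [180.0, -0.0, -12.0]
force: [-0.2, -0.6, 0.1]
opening: 0.0325
gripper_force: 0.0
clock: 6.42
tool_pos: [0.4279, -0.3049, 0.2588]
orientation: [180.0, -0.1, -12.0]
force: [0.6, -0.3, 0.2]
opening: 0.0864
gripper_force: 0.0
[ 0.42953453 -0.30524652  0.25871437] [ 1.79969492e+02 -1.14981973e-01 -1.20119584e+01]
```

View pics/w4.png

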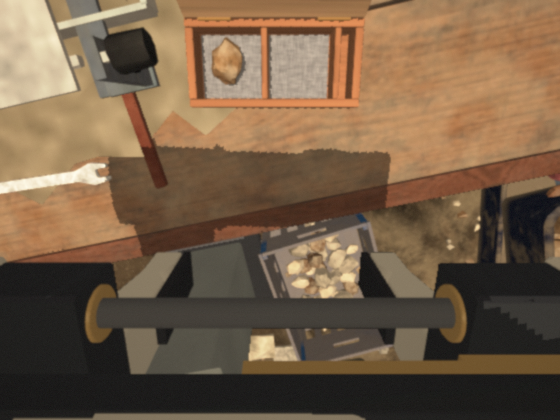

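The flap stands open. The case rim spans (186–362, 18–106) in the picture, with the brown stone in the left pocket (pocket_a), pocket_b in the middle at (300,65) and the slot at about (345,62).

```bash
python3 - <<'E'
from meas import *
s=dict(np.load('/tmp/w4.npz'));P=cloud(s);f=s['frame'];hsv=cv2.cvtColor(f,cv2.COLOR_RGB2HSV)
R,p,o=tool()
th=np.radians(-12);ex=np.array([np.cos(th),np.sin(th)]);ey=np.array([-ex[1],ex[0]])
# rim mask in case-aligned coordinates, rays at z=.04
v,u=np.mgrid[:420,:560];D=np.stack([(u-s['cx'])/s['f'],(v-s['cy'])/s['f'],np.ones_like(u,float)],-1)@s['Rc'].T
X=s['c']+D*((.04-s['c'][2])/D[...,2])[...,None]
cx_,cy_=X[...,:2]@ex,X[...,:2]@ey
k=(hsv[...,0]<14)&(hsv[...,1]>150)&(hsv[...,2]>90)&(P[...,2]>.034)&(P[...,2]<.046);k[:,:175]=0;k[:,375:]=0;k[115:]=0
rr=cv2.minAreaRect((X[k][:,:2]*1000).astype(np.float32));print(k.sum(),rr,cv2.boxPoints(rr))
hy,ey_=np.histogram(cy_[k],np.arange(cy_[k].min(),cy_[k].max()+.002,.002));print([(round(float(a),3),int(n)) for a,n in zip(ey_,hy)])
hx,ex_=np.histogram(cx_[k],np.arange(cx_[k].min(),cx_[k].max()+.002,.002));print([(round(float(a),3),int(n)) for a,n in zip(ex_,hx)])
# flap angle
fl=(P[...,2]>.06)&(hsv[...,1]>60)&(P[...,2]<.2)&(np.abs(P[...,0]-.62)<.08);fl[30:]=0;q=P[fl];print('flap',len(q),q.mean(0),q.min(0),q.max(0)); c=q.mean(0);print(np.linalg.svd(q-c,full_matrices=False)[2][2])
E
```

```text
4708 ((543.2030639648438, -329.3373718261719), (166.25267028808594, 78.02442169189453), 78.04871368408203) [[ 487.8227  -402.58322]
 [ 564.1558  -418.7405 ]
 [ 598.58344 -256.09152]
 [ 522.2503  -239.93423]]
[(-0.292, 172), (-0.29, 184), (-0.288, 186), (-0.286, 178), (-0.284, 38), (-0.282, 35), (-0.28, 32), (-0.278, 34), (-0.276, 35), (-0.274, 31), (-0.272, 177), (-0.27, 175), (-0.268, 181), (-0.266, 76), (-0.264, 34), (-0.262, 32), (-0.26, 29), (-0.258, 29), (-0.256, 28), (-0.254, 28), (-0.252, 28), (-0.25, 35), (-0.248, 37), (-0.246, 34), (-0.244, 34), (-0.242, 32), (-0.24, 32), (-0.238, 34), (-0.236, 40), (-0.234, 36), (-0.232, 33), (-0.23, 32), (-0.228, 33), (-0.226, 34), (-0.224, 34), (-0.222, 41), (-0.22, 34), (-0.218, 34), (-0.216, 33), (-0.214, 32), (-0.212, 33), (-0.21, 33), (-0.208, 44), (-0.206, 34), (-0.204, 86), (-0.202, 181), (-0.2, 178), (-0.198, 60), (-0.196, 42), (-0.194, 35), (-0.192, 33), (-0.19, 33), (-0.188, 31), (-0.186, 30), (-0.184, 35), (-0.182, 40), (-0.18, 36), (-0.178, 34), (-0.176, 32), (-0.174, 32), (-0.172, 32), (-0.17, 32), (-0.168, 31), (-0.166, 27), 
[... 269 characters left out ...]
.126, 17)]
[(0.561, 421), (0.563, 380), (0.565, 333), (0.567, 76), (0.569, 54), (0.571, 54), (0.573, 56), (0.575, 62), (0.577, 76), (0.579, 54), (0.581, 56), (0.583, 54), (0.585, 56), (0.587, 72), (0.589, 63), (0.591, 56), (0.593, 56), (0.595, 66), (0.597, 78), (0.599, 56), (0.601, 54), (0.603, 62), (0.605, 70), (0.607, 55), (0.609, 55), (0.611, 87), (0.613, 58), (0.615, 57), (0.617, 82), (0.619, 58), (0.621, 59), (0.623, 88), (0.625, 61), (0.627, 59), (0.629, 95), (0.631, 343), (0.633, 506), (0.635, 381), (0.637, 241), (0.639, 58)]
flap 1799 [ 0.58942326 -0.29010532  0.08742238] [ 0.56925753 -0.41927676  0.0600062 ] [ 0.60627306 -0.15512649  0.14744815]
[-0.92070617  0.19727958 -0.33672082]
```

```bash
python3 drive.py '[[-0.0756,-0.401,0.06,-19,0.088],[-0.0756,-0.401,0.06,-19,0.088],[-0.0756,-0.401,0.06,-19,0.088],[-0.0756,-0.401,0.06,-19,0.088],[-0.0756,-0.401,0.06,-19,0.088],[-0.0756,-0.401,0.06,-19,0.088],[-0.0756,-0.401,0.06,-19,0.088],[-0.0756,-0.401,0.06,-19,0.088]]'
python3 - <<'E'
from meas import *
s=snap('wrist');save(s,'w5');np.savez('/tmp/w5.npz',**s);R,p,o=tool();print(p,o['orientation'])
P=cloud(s);hsv=cv2.cvtColor(s['frame'],cv2.COLOR_RGB2HSV)
def blobP(c,r,h0,h1):
  k=(np.hypot(P[...,0]-c[0],P[...,1]-c[1])<r)&(P[...,2]>h0)&(P[...,2]<h1);return P[k],k
for h in(.006,.012,.02):
  q,k=blobP((.44,.103),.045,h,.05);r=cv2.minAreaRect((q[:,:2]*1000).astype(np.float32));l=(q-p)@R
  print('stone',len(q),r,q[:,2].max(),np.percentile(l,[1,99],axis=0).round(4))
q,k=blobP((.47,.209),.055,.0045,.03);m=k.astype(np.uint8)
c=max(cv2.findContours(m,0,cv2.CHAIN_APPROX_NONE)[0],key=cv2.contourArea)
q=np.array([onz(s,u,v,.007)[:2] for u,v in c[:,0]]).astype(np.float32)*1000
print('slab',cv2.fitEllipse(q),cv2.minAreaRect(q),cv2.boundingRect(c))
E
```

```text
clock: 7.48
tool_pos: [0.4406, 0.1056, 0.197]
orientation: [180.0, 0.0, 7.2]
force: [1.0, -0.1, -0.5]
opening: 0.0878
gripper_force: 0.0
[0.44043257 0.10432954 0.19708132] [1.79950181e+02 4.83578146e-02 7.16516512e+00]
stone 1297 ((437.8433532714844, 101.58029174804688), (46.68142318725586, 33.94504165649414), 2.4002492427825928) 0.03351986356552383 [[-0.0242 -0.0137  0.165 ]
 [ 0.0192  0.0188  0.1868]]
stone 1233 ((438.5744323730469, 101.98501586914062), (45.17130661010742, 33.2020149230957), 2.4483964443206787) 0.03351986356552383 [[-0.0222 -0.0137  0.165 ]
 [ 0.0189  0.0179  0.1846]]
stone 874 ((440.2461242675781, 103.50261688232422), (35.34610366821289, 28.688295364379883), 4.276965618133545) 0.03351986356552383 [[-0.0156 -0.0127  0.1649]
 [ 0.0168  0.0145  0.1768]]
slab ((469.4927978515625, 208.4581756591797), (48.441280364990234, 71.62459564208984), 22.782777786254883) ((471.31781005859375, 209.05320739746094), (49.78471755981445, 71.81920623779297), 35.0831298828125) (135, 119, 75, 56)
```

```bash
python3 drive.py '[[-0.002,0.002,0.06,3,0.088],[-0.002,0.002,0.11,3,0.088],[-0.002,0.002,0.15,3,0.088],[-0.002,0.002,0.162,3,0.088],[-0.002,0.002,0.162,3,0.02],[-0.002,0.002,0.162,3,0.02],[-0.002,0.002,0.162,3,0.02],[-0.002,0.002,0.162,3,0.02]]'; python3 drive.py '[[0,0,0,0,0.02],[0,0,-0.02,0,0.02],[0,0,-0.08,0,0.02],[0,0,-0.14,0,0.02],[0,0,-0.14,0,0.02]]'
```

```text
clock: 8.52
tool_pos: [0.4386, 0.1011, 0.0363]
orientation: [-179.9, -0.1, 4.0]
force: [-0.5, 0.1, -0.2]
opening: 0.0531
gripper_force: 0.0
clock: 9.15
tool_pos: [0.4406, 0.1023, 0.1803]
orientation: [-179.7, -0.5, 4.1]
force: [-0.7, 0.5, -1.3]
opening: 0.0198
gripper_force: 0.0
```

The fingers hadn't closed before I lifted, so I'll check the stone.

```bash
cat > st.py <<'E'
from meas import *
s=snap('wrist');save(s,'w6');np.savez('/tmp/w6.npz',**s);R,p,o=tool();print(p,o['orientation'])
P=cloud(s)
for h in(.006,.012,.02):
  k=(np.hypot(P[...,0]-.44,P[...,1]-.103)<.045)&(P[...,2]>h)&(P[...,2]<.05);q=P[k];r=cv2.minAreaRect((q[:,:2]*1000).astype(np.float32));l=(q-p)@R
  print('stone',len(q),r,q[:,2].max(),np.percentile(l,[1,99],axis=0).round(4))
E
python3 st.py
```

```text
[0.43911481 0.10156331 0.17774374] [-179.82442328   -0.26266441    4.02848857]
stone 1425 ((436.53021240234375, 101.62010955810547), (47.31074905395508, 33.47071075439453), 5.206782341003418) 0.0329833686281904 [[-0.0233 -0.0152  0.1462]
 [ 0.0199  0.017   0.1678]]
stone 1352 ((437.3975830078125, 101.82609558105469), (45.6371955871582, 33.204036712646484), 4.971835613250732) 0.0329833686281904 [[-0.0209 -0.0152  0.1461]
 [ 0.0198  0.0159  0.1653]]
stone 958 ((440.11639404296875, 103.01211547851562), (35.57984924316406, 28.999834060668945), 4.892209053039551) 0.0329833686281904 [[-0.0144 -0.0144  0.1457]
 [ 0.0177  0.0128  0.1576]]
```

View pics/w6.png

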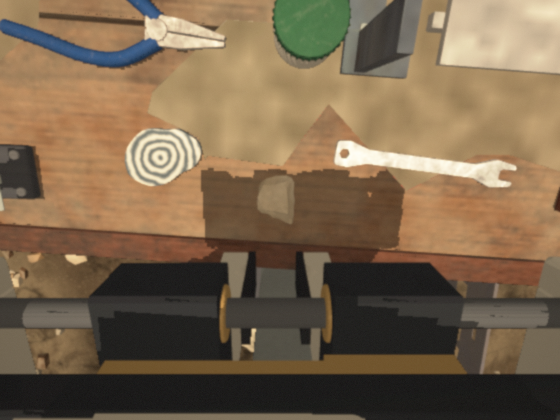

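The stone at (277,198) hasn't moved. I'll regrasp it with more time to close.

```bash
python3 drive.py '[[-0.002,0.0,0.02,0,0.066],[-0.002,0.0,0.04,0,0.066],[-0.002,0.0,0.06,0,0.066],[-0.002,0.0,0.08,0,0.066],[-0.002,0,0.09,0,0.066],[-0.002,0,0.143,0,0.066],[-0.002,0,0.143,0,0.066]]';python3 drive.py '[[0,0,0,0,0.02],[0,0,0,0,0.02],[0,0,0,0,0.02],[0,0,0,0,0.02],[0,0,0,0,0.02],[0,0,0,0,0.02]]'
```

```text
clock: 10.07
tool_pos: [0.4337, 0.0988, 0.0297]
orientation: [179.7, 0.4, 4.0]
force: [0.8, -0.2, -0.2]
opening: 0.066
gripper_force: 0.0
clock: 10.82
tool_pos: [0.4368, 0.1011, 0.0333]
orientation: [-180.0, -0.1, 4.0]
force: [-2.8, 0.2, 8.6]
opening: 0.0328
gripper_force: 29.9
```

```bash
python3 drive.py '[[0,0,-0.02,0,0.02],[0,0,-0.07,0,0.02],[0,0,-0.13,0,0.02],[0,0.05,-0.17,0,0.02],[0.0,0.1,-0.2,5,0.02],[0.02,0.15,-0.2,16,0.02],[0.03,0.2,-0.2,16,0.02],[0.04,0.26,-0.2,16,0.02]]';python3 drive.py '[[0,0,0,0,0.02]]'
python3 - <<'E'
from h import *
R,p,o=tool();print(p,o['orientation'],R.T@(np.array([.5387,-.354,.16])-p))
E
```

```text
clock: 11.82
tool_pos: [0.4944, -0.1574, 0.2328]
orientation: [-180.0, -0.0, -11.9]
force: [1.3, 1.3, -1.2]
opening: 0.0331
gripper_force: 29.6
clock: 11.95
tool_pos: [0.4941, -0.1595, 0.2318]
orientation: [180.0, 0.1, -12.3]
force: [-0.6, 0.8, -2.2]
opening: 0.0331
gripper_force: 29.6
[ 0.49405575 -0.15951603  0.23182494] [ 1.79961941e+02  7.34278252e-02 -1.22903425e+01] [0.08511201 0.18047578 0.07183582]
```

```bash
python3 drive.py '[[0.04,0.06,0,0,0.02],[0.06,0.12,0,0,0.02],[0.085,0.18,0,0,0.02],[0.085,0.18,0,0,0.02],[0.085,0.18,0,0,0.02]]'
python3 - <<'E'
from h import *
s=dict(np.load('/tmp/w4.npz'));P=cloud(s);th=np.radians(-12)
q=P[20:90,90:180].reshape(-1,3);q=q[q[:,2]>.09]
print('knob max -ey',np.percentile(-np.sin(th)*q[:,0]+np.cos(th)*q[:,1],[.5,2,10]),q[:,2].max())
R,p,o=tool();print(p,o['orientation'],R.T@(np.array([.5387,-.354,.068])-p))
E
```

```text
clock: 12.58
tool_pos: [0.5397, -0.3498, 0.2316]
orientation: [-180.0, 0.1, -12.1]
force: [-0.1, 0.7, -1.3]
opening: 0.0329
gripper_force: 29.6
knob max -ey [-0.21050739 -0.12229838 -0.11973215] 0.39171482765417254
[ 0.53966207 -0.34978868  0.23164512] [-1.79973077e+02  7.92087524e-02 -1.20663573e+01] [0.00016577 0.00439629 0.163643  ]
```

```bash
python3 drive.py '[[0,0.002,0.04,0,0.02],[0,0.002,0.08,0,0.02],[0,0.002,0.12,0,0.02],[0,0.002,0.15,0,0.02],[0,0.002,0.16,0,0.02],[0,0.002,0.163,0,0.02],[0,0.002,0.163,0,0.02]]'
python3 - <<'E'
from h import *
R,p,o=tool();print(p,o['force'],R.T@(np.array([.5387,-.354,.068])-p))
E
```

```text
clock: 13.45
tool_pos: [0.5405, -0.3515, 0.0707]
orientation: [180.0, -0.1, -11.9]
force: [0.6, 0.4, -1.4]
opening: 0.0331
gripper_force: 29.6
[ 0.54045827 -0.35145198  0.07073548] [ 0.59221775  0.42869692 -1.36371218] [-0.00119795  0.00285582  0.00273422]
```

```bash
python3 drive.py '[[-0.001,0.002,0.002,0,0.02],[-0.001,0.002,0.002,0,0.02],[-0.001,0.002,0.002,0,0.06],[-0.001,0.002,0.002,0,0.06],[-0.001,0.002,0.002,0,0.06],[-0.001,0.002,0.002,0,0.06],[-0.001,0.002,0.002,0,0.06]]'; python3 drive.py '[[0,0,-0.05,0,0.06],[0,0,-0.11,0,0.088],[-0.05,0,-0.17,0,0.088],[-0.11,0,-0.19,0,0.088],[-0.11,0,-0.19,0,0.088]]'
python3 - <<'E'
from meas import *
s=snap('wrist');save(s,'w7');P=cloud(s);R,p,o=tool();print(p)
th=np.radians(-12);ex=np.array([np.cos(th),np.sin(th)]);ey=np.array([-ex[1],ex[0]])
a=P[...,:2]@ex-.6005;b=P[...,:2]@ey+.2343
k=(abs(a)<.03)&(abs(b)<.03)&(P[...,2]<.06);q=P[k]
print(len(q),np.percentile(q[:,2],[5,50,90,99]));k2=k&(P[...,2]>.02);print(a[k2].min(),a[k2].max(),b[k2].min(),b[k2].max())
f=s['frame'];cv2.imwrite('pics/c7.png',cv2.resize(f[0:130,150:400,::-1],None,fx=3,fy=3))
E
```

```text
clock: 14.32
tool_pos: [0.5383, -0.3534, 0.0674]
orientation: [180.0, -0.0, -12.0]
force: [-0.9, 0.5, -0.0]
opening: 0.0599
gripper_force: 0.0
clock: 14.95
tool_pos: [0.4288, -0.3302, 0.2602]
orientation: [180.0, -0.2, -12.0]
force: [0.3, -0.5, 0.7]
opening: 0.087
gripper_force: 0.0
[ 0.42858806 -0.33022821  0.2601525 ]
3363 [0.00521481 0.0071298  0.03195945 0.03667326]
-0.022083905457075725 0.020959013661174697 -0.01779569423523364 0.016976225208262724
```

View pics/c7.png

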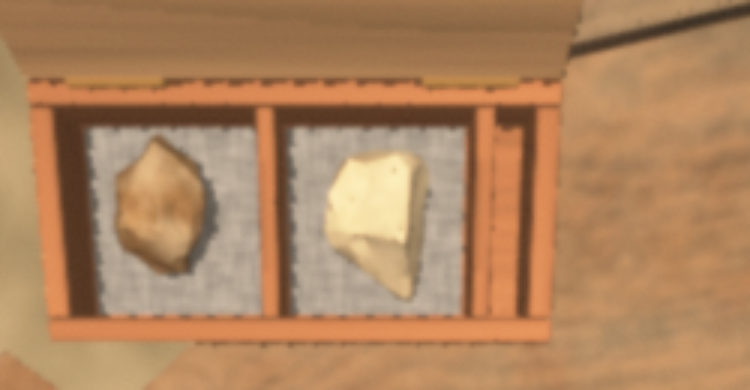

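The stone is in pocket_b and everything else is in place. Next is the slab, so I'll move there and measure the stand on the way.

```bash
python3 - <<'E'
from h import *
R,p,o=tool();print(p,o['joint_pos'].round(1),o['orientation'])
print('to slab hover',R.T@(np.array([.4728,.2009,.2])-p))
E
```

```text
[ 0.42858806 -0.33022821  0.2601525 ] [-16.9   7.5 -15.7  -0.  -66.7  94.8] [179.98302652  -0.2181561  -12.00959027]
to slab hover [-0.067499   -0.52872044  0.05973931]
```

```bash
python3 drive.py '[[-0.0675,-0.529,0.02,55.2,0.075],[-0.0675,-0.529,0.02,55.2,0.075],[-0.0675,-0.529,0.02,55.2,0.075],[-0.0675,-0.529,0.02,55.2,0.075],[-0.0675,-0.529,0.02,55.2,0.075],[-0.0675,-0.529,0.02,55.2,0.075],[-0.0675,-0.529,0.02,55.2,0.075],[-0.0675,-0.529,0.02,55.2,0.075]]'; python3 drive.py '[[0,-0.05,0.0,0,0.075]]'
cat > sl.py <<'E'
from meas import *
s=snap('wrist');save(s,'w8');np.savez('/tmp/w8.npz',**s);R,p,o=tool();print(p,o['orientation'],s['c'])
P=cloud(s)
k=(np.hypot(P[...,0]-.47,P[...,1]-.209)<.055)&(P[...,2]>.0045)&(P[...,2]<.03);m=k.astype(np.uint8)
c=max(cv2.findContours(m,0,cv2.CHAIN_APPROX_NONE)[0],key=cv2.contourArea)
q=np.array([onz(s,u,v,.006)[:2] for u,v in c[:,0]]).astype(np.float32)*1000
print('slab',cv2.fitEllipse(q),cv2.boundingRect(c),P[k][:,2].mean())
th=np.radians(92.6);ex=np.array([np.cos(th),np.sin(th)]);ey=np.array([-ex[1],ex[0]])
B=np.array([.4443,.3662]);a=(P[...,:2]-B)@ex;b=(P[...,:2]-B)@ey
n=(abs(a)<.06)&(abs(b)<.04)
q=P[n&(P[...,2]>.003)&(P[...,2]<.02)]
if len(q)>50: print('base',cv2.minAreaRect((q[:,:2]*1000).astype(np.float32)))
k=n&(P[...,2]>.048)&(P[...,2]<.08);print('hi',k.sum())
if k.sum()>50:
  pl=k&(abs(b)<.012)&(a>-.012); print('plate a-z',np.median(a[pl]-P[...,2][pl]),'top',np.percentile(P[...,2][pl],[90,98]),'b',np.percentile(b[pl],[2,98]))
  k=n&(P[...,2]>.035)&(P[...,2]<.05)
  for lo in(-.035,-.03,-.025,-.02,-.015): 
    w=k&(a>lo)&(a<lo+.005);print(lo,w.sum(),P[...,2][w].mean() if w.any() else 0,np.percentile(b[w],[2,98]) if w.any() else 0)
E
python3 sl.py
```

```text
clock: 16.0
tool_pos: [0.4683, 0.117, 0.2403]
orientation: [180.0, -0.0, -67.2]
force: [0.7, -1.1, 0.0]
opening: 0.0748
gripper_force: 0.0
clock: 16.12
tool_pos: [0.5136, 0.1385, 0.2407]
orientation: [-180.0, 0.0, -66.8]
force: [0.8, -0.4, 1.1]
opening: 0.0747
gripper_force: 0.0
[0.51963782 0.13956595 0.23961592] [-1.79942129e+02 -8.25540075e-02 -6.68210847e+01] [0.54531403 0.06186282 0.37345019]
slab ((469.26092529296875, 209.1200408935547), (48.102020263671875, 71.74201202392578), 22.52489471435547) (264, 219, 43, 57) 0.0066888841222891345
base ((444.606689453125, 354.6229553222656), (49.96494674682617, 57.99760818481445), 2.584472179412842)
hi 7
```

```bash
python3 - <<'E'
from h import *
R,p,o=tool();print(p,o['orientation'],R.T@(np.array([.4726,.2012,.09])-p))
E
```

```text
[0.51963782 0.13956595 0.23961592] [-1.79942129e+02 -8.25540075e-02 -6.68210847e+01] [-0.07538871  0.01913255  0.1494882 ]
```

```bash
python3 drive.py '[[-0.0754,0.0191,0.04,0.5,0.075],[-0.0754,0.0191,0.1,0.5,0.075],[-0.0754,0.0191,0.15,0.5,0.075],[-0.0754,0.0191,0.15,0.5,0.075],[-0.0754,0.0191,0.15,0.5,0.075]]';python3 - <<'E'
from h import *
s=snap('wrist')
R,p,o=tool();print(p,o['orientation'],R.T@(np.array([.4726,.2012,.0265])-p))
P=cloud(s);k=(np.hypot(P[...,0]-.47,P[...,1]-.209)<.055)&(P[...,2]>.0045)&(P[...,2]<.02);l=(P[k]-p)@R
print(len(l),np.percentile(l,[1,50,99],axis=0).round(4))
E
```

```text
clock: 16.8
tool_pos: [0.4687, 0.1967, 0.0921]
orientation: [-179.9, -0.0, -67.6]
force: [0.3, 1.0, 0.8]
opening: 0.075
gripper_force: 0.0
[0.46906315 0.19704117 0.09283975] [-1.79832444e+02  2.90054889e-02 -6.76644422e+01] [-0.00246911 -0.00465795  0.06635492]
5209 [[-0.0431 -0.0285  0.0847]
 [-0.0097 -0.0042  0.0862]
 [ 0.0246  0.0182  0.0877]]
```

```bash
python3 drive.py '[[-0.0015,-0.005,0.03,0,0.075],[-0.0015,-0.005,0.055,0,0.075],[-0.0015,-0.005,0.0645,0,0.075],[-0.0015,-0.005,0.0645,0,0.075]]';python3 drive.py '[[0,0,0.001,0,0.075],[0,0,0.002,0,0.075],[0,0,0.002,0,0.07]]'
```

```text
clock: 17.35
tool_pos: [0.4722, 0.1997, 0.0273]
orientation: [-179.9, 0.0, -67.7]
force: [-0.8, -0.3, -0.4]
opening: 0.0748
gripper_force: 0.0
clock: 17.73
tool_pos: [0.4716, 0.1996, 0.0253]
orientation: [-180.0, 0.0, -67.7]
force: [-2.1, -1.2, 9.3]
opening: 0.0719
gripper_force: 4.3
```

```bash
python3 drive.py '[[0,0,-0.0015,0,0.03],[0,0,-0.0015,0,0.03],[0,0,-0.0015,0,0.03],[0,0,-0.0015,0,0.03],[0,0,-0.0015,0,0.03],[0,0,-0.0015,0,0.03]]'
```

```text
clock: 18.48
tool_pos: [0.4717, 0.1997, 0.0259]
orientation: [-180.0, 0.0, -67.7]
force: [-1.3, 2.9, 5.3]
opening: 0.0455
gripper_force: 28.6
```

```bash
python3 drive.py '[[0,0,-0.005,0,0.03],[0,0,-0.02,0,0.03],[0,0,-0.06,0,0.03],[0,0,-0.12,0,0.03],[0,0,-0.16,0,0.03],[0,0,-0.16,0,0.03]]';python3 - <<'E'
from h import *
s=snap('wrist');save(s,'w9')
R,p,o=tool();print(p,o['orientation'])
P=cloud(s);l=(P-p)@R;k=(abs(l[...,0])<.06)&(abs(l[...,1])<.028)&(l[...,2]>.0)&(l[...,2]<.08);q=l[k]
print(len(q),np.percentile(q,[1,50,99],axis=0).round(4))
for a in np.arange(-.055,.055,.01):
  w=q[(q[:,0]>a)&(q[:,0]<a+.01)]
  if len(w)>10: print(round(a,3),len(w),np.percentile(w[:,1],[2,98]).round(4),np.percentile(w[:,2],[5,50,95]).round(4))
f=s['frame'];cv2.imwrite('pics/c9.png',np.vstack([f[60:420,...,::-1]]))
E
```

```text
clock: 19.23
tool_pos: [0.4729, 0.2003, 0.1902]
orientation: [-179.6, 0.1, -67.7]
force: [-0.1, -0.1, -1.6]
opening: 0.0453
gripper_force: 28.8
[0.47182307 0.19966122 0.18790942] [-1.79792987e+02  9.02381872e-02 -6.76914487e+01]
7588 [[-0.0423 -0.0266  0.0021]
 [ 0.0036  0.0011  0.017 ]
 [ 0.0272  0.0265  0.0224]]
-0.045 649 [-0.0132  0.0163] [0.0165 0.0173 0.0183]
-0.035 304 [-0.0159  0.0194] [0.0163 0.0172 0.0181]
-0.015 1307 [-0.023   0.0226] [0.016  0.0171 0.018 ]
-0.005 1764 [-0.023   0.0227] [0.0075 0.017  0.0182]
0.005 2071 [-0.0271  0.0272] [0.0033 0.0168 0.0184]
0.015 1225 [-0.0144  0.0171] [0.016  0.017  0.0209]
0.025 268 [-0.0043  0.0103] [0.0161 0.0178 0.0229]
```

View pics/c9.png

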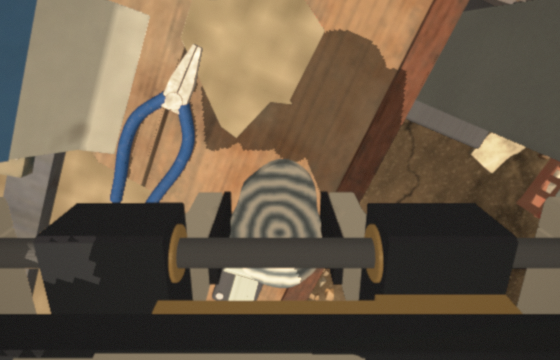

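The slab is held level, centred at picture (280,225), with its short end towards the ledge side. Next I'll move it over the stand.

```bash
python3 - <<'E'
from h import *
R,p,o=tool();print(R.T@(np.array([.4449,.3606,.12])-p))
E
```

```text
[-0.1590057  -0.03593697  0.06829022]
```

```bash
python3 drive.py '[[-0.04,-0.009,0,5,0.03],[-0.08,-0.018,0,12,0.03],[-0.12,-0.027,0,19.7,0.03],[-0.159,-0.036,0.03,19.7,0.03],[-0.159,-0.036,0.06,19.7,0.03],[-0.159,-0.036,0.068,19.7,0.03],[-0.159,-0.036,0.068,19.7,0.03],[-0.159,-0.036,0.068,19.7,0.03]]';python3 - <<'E'
from h import *
R,p,o=tool();print(p,o['orientation'],R.T@(np.array([.4449,.3606,.0937])-p))
s=snap('wrist');np.savez('/tmp/w10.npz',**s);save(s,'w10')
P=cloud(s);rest=np.array([.4457,.3424]);th=np.radians(92.6);ex=np.array([np.cos(th),np.sin(th)]);ey=np.array([-ex[1],ex[0]])
a=(P[...,:2]-rest)@ex;b=(P[...,:2]-rest)@ey;z=P[...,2]
for lo in np.arange(-.06,.07,.008):
  w=(abs(b)<.03)&(a>lo)&(a<lo+.008)&(z>.0)&(z<.125)
  if w.sum()>10: print(round(lo,3),w.sum(),np.percentile(z[w],[2,25,50,75,98]).round(3))
E
```

```text
clock: 20.27
tool_pos: [0.445, 0.3602, 0.1189]
orientation: [-179.9, 0.1, -87.4]
force: [0.4, 0.2, -0.6]
opening: 0.0455
gripper_force: 28.8
[0.44500498 0.36021702 0.11886883] [-1.79936752e+02  6.46385922e-02 -8.74049755e+01] [-0.00035895  0.00011532  0.02516914]
-0.06 274 [0.    0.    0.    0.001 0.002]
-0.052 310 [0.    0.    0.    0.001 0.001]
-0.044 309 [0.    0.    0.    0.001 0.001]
-0.036 257 [0.    0.    0.    0.001 0.001]
-0.028 285 [0.    0.    0.    0.001 0.001]
-0.02 771 [0.    0.001 0.01  0.012 0.046]
-0.012 2273 [0.01  0.013 0.046 0.096 0.1  ]
-0.004 1801 [0.037 0.042 0.099 0.1   0.101]
0.004 2574 [0.044 0.099 0.1   0.11  0.124]
0.012 1814 [0.01  0.099 0.099 0.1   0.119]
0.02 1557 [0.001 0.099 0.099 0.1   0.107]
0.028 497 [0.    0.099 0.099 0.1   0.1  ]
0.036 20 [0.    0.    0.    0.001 0.009]
0.044 285 [0.    0.099 0.099 0.1   0.1  ]
0.052 628 [0.098 0.099 0.099 0.1   0.1  ]
0.06 49 [0.098 0.099 0.099 0.099 0.1  ]
```

```bash
python3 - <<'E'
from h import *
for n in('w10','w1'):
  s=dict(np.load(f'/tmp/{n}.npz'));P=cloud(s);rest=np.array([.4457,.3424]);th=np.radians(92.6);ex=np.array([np.cos(th),np.sin(th)]);ey=np.array([-ex[1],ex[0]])
  a=(P[...,:2]-rest)@ex;b=(P[...,:2]-rest)@ey;z=P[...,2]
  for lo in np.arange(-.024,.034,.003):
    w=(abs(b)<.028)&(a>lo)&(a<lo+.003)&(z>.025)&(z<.08)
    if w.sum()>5: print(n,round(lo,3),w.sum(),np.percentile(z[w],[2,50,98]).round(3),np.percentile(b[w],[2,98]).round(3))
E
```

```text
w10 -0.015 115 [0.043 0.045 0.046] [-0.023  0.023]
w10 -0.012 445 [0.044 0.046 0.049] [-0.024  0.024]
w10 -0.009 301 [0.045 0.047 0.048] [-0.023  0.024]
w10 -0.006 231 [0.042 0.044 0.046] [-0.023  0.024]
w10 -0.003 232 [0.039 0.041 0.043] [-0.023  0.024]
w10 -0.0 326 [0.036 0.04  0.043] [-0.023  0.024]
w10 0.003 236 [0.036 0.044 0.046] [-0.011  0.021]
w10 0.006 87 [0.045 0.047 0.05 ] [-0.011  0.011]
w10 0.009 21 [0.048 0.05  0.051] [-0.011 -0.008]
w1 -0.015 61 [0.043 0.045 0.047] [-0.023  0.023]
w1 -0.012 175 [0.044 0.047 0.049] [-0.024  0.023]
w1 -0.009 109 [0.045 0.047 0.049] [-0.024  0.024]
w1 -0.006 94 [0.04  0.043 0.045] [-0.024  0.024]
w1 -0.003 107 [0.037 0.041 0.042] [-0.024  0.024]
w1 -0.0 139 [0.036 0.041 0.044] [-0.023  0.023]
w1 0.003 94 [0.042 0.045 0.047] [-0.011  0.012]
w1 0.006 95 [0.044 0.048 0.05 ] [-0.011  0.012]
w1 0.009 93 [0.048 0.051 0.054] [-0.011  0.011]
w1 0.012 103 [0.046 0.054 0.056] [-0.011  0.012]
w1 0.015 108 [0.032 0.057 0.059] [-0.012  0.012]
w1 0.018 110 [0.033 0.06  0.063] [-0.011  0.012]
w1 0.021 101 [0.06  0.063 0.065] [-0.011  0.011]
w1 0.024 116 [0.062 0.066 0.069] [-0.011  0.011]
w1 0.027 88 [0.065 0.068 0.07 ] [-0.011  0.011]
w1 0.03 37 [0.065 0.067 0.069] [-0.011  0.011]
```

```bash
python3 drive.py '[[0,0,0.015,0,0.03],[0,0,0.022,0,0.03],[0,0,0.024,0,0.03],[0,0,0.026,0,0.03],[0,0,0.0275,0,0.03],[0,0,0.029,0,0.03],[0,0,0.029,0,0.03]]'
cat > sb.py <<'E'
from h import *
R,p,o=tool();print(p,o['force'],o['opening'])
s=snap('wrist');save(s,'w11')
P=cloud(s);rest=np.array([.4457,.3424]);th=np.radians(92.6);ex=np.array([np.cos(th),np.sin(th)]);ey=np.array([-ex[1],ex[0]])
a=(P[...,:2]-rest)@ex;b=(P[...,:2]-rest)@ey;z=P[...,2]
for lo in np.arange(-.025,.07,.008):
  w=(abs(b)<.022)&(a>lo)&(a<lo+.008)&(z>.038)&(z<.13)
  if w.sum()>10: print(round(lo,3),w.sum(),np.percentile(z[w],[2,25,50,75,98]).round(3))
E
python3 sb.py
```

```text
clock: 21.2
tool_pos: [0.4441, 0.3576, 0.0892]
orientation: [179.9, -0.2, -87.4]
force: [-1.3, -10.5, 12.9]
opening: 0.0454
gripper_force: 29.9
[0.44413474 0.35758912 0.08920172] [ -1.26928834 -10.52024154  12.92753767] 0.04537854880405809
-0.017 683 [0.043 0.045 0.046 0.047 0.048]
-0.009 1016 [0.041 0.044 0.047 0.05  0.053]
-0.001 1516 [0.039 0.054 0.056 0.058 0.101]
0.007 1651 [0.059 0.061 0.063 0.065 0.092]
0.015 1879 [0.065 0.068 0.07  0.071 0.109]
0.023 449 [0.072 0.073 0.074 0.074 0.106]
0.031 690 [0.083 0.084 0.085 0.086 0.087]
0.039 1588 [0.086 0.088 0.089 0.091 0.093]
0.047 18 [0.09  0.092 0.092 0.092 0.092]
```

```bash
python3 drive.py '[[-0.001,0,-0.001,0,0.03],[-0.001,0,-0.001,0,0.03]]'; python3 drive.py '[[0,0,0,0,0.05],[0,0,0,0,0.055],[0,0,0,0,0.065],[0,0,0,0,0.075],[0,0,0,0,0.075],[0,0,0,0,0.075]]';python3 sb.py
```

```text
clock: 21.5
tool_pos: [0.4441, 0.3578, 0.0897]
orientation: [179.9, -0.3, -87.4]
force: [1.5, -11.8, 8.3]
opening: 0.0448
gripper_force: 30.3
clock: 22.25
tool_pos: [0.4443, 0.3613, 0.0897]
orientation: [-180.0, 0.0, -87.4]
force: [-0.7, -0.6, -0.7]
opening: 0.0747
gripper_force: 0.0
[0.44433297 0.36129095 0.08970951] [-0.67015714 -0.57974077 -0.6727221 ] 0.07470937404905766
-0.017 679 [0.044 0.045 0.046 0.047 0.048]
-0.009 957 [0.041 0.044 0.046 0.048 0.05 ]
-0.001 1362 [0.039 0.051 0.053 0.055 0.058]
0.007 1526 [0.057 0.06  0.061 0.063 0.066]
0.015 1842 [0.065 0.067 0.069 0.071 0.073]
0.023 1079 [0.072 0.074 0.075 0.076 0.077]
0.031 302 [0.087 0.087 0.088 0.088 0.089]
0.039 1258 [0.088 0.09  0.091 0.093 0.095]
0.047 22 [0.089 0.091 0.092 0.093 0.094]
```

The slab is seated on the stand at 45°. Now I'll raise, turn 90° and regrasp it by its faces.

```bash
python3 drive.py '[[0,0,-0.05,0,0.075],[-0.015,0,-0.1,-10,0.05],[-0.015,0,-0.1,-20,0.05],[-0.015,0,-0.1,-30,0.05],[-0.015,0,-0.1,-40,0.05],[-0.015,0,-0.1,-50,0.05],[-0.015,0,-0.1,-60,0.05],[-0.015,0,-0.1,-70,0.05]]';python3 drive.py '[[0,0,0,-10,0.05],[0,0,0,-20,0.05],[0,0,0,-20,0.05],[0,0,0,-20,0.05]]';python3 - <<'E'
from h import *
R,p,o=tool();print(p,o['orientation'],R.T@(np.array([.4442,.3764,.109])-p))
E
python3 sb.py
```

```text
clock: 23.3
tool_pos: [0.4436, 0.3761, 0.1897]
orientation: [-180.0, 0.0, -17.0]
force: [-0.1, -1.0, -0.3]
opening: 0.0498
gripper_force: 0.0
clock: 23.8
tool_pos: [0.4436, 0.3761, 0.1897]
orientation: [-180.0, 0.0, 2.4]
force: [-0.1, 0.2, 0.7]
opening: 0.0501
gripper_force: 0.0
[0.44364419 0.37611968 0.18971532] [-1.79998663e+02  1.09515868e-03  2.39794419e+00] [ 0.0005686  -0.00025493  0.08071532]
[0.44364419 0.37611968 0.18971532] [-0.09107152  0.24208118  0.65009137] 0.050140265440740184
-0.017 190 [0.044 0.045 0.046 0.047 0.048]
-0.009 476 [0.04  0.044 0.046 0.047 0.05 ]
-0.001 379 [0.038 0.051 0.054 0.056 0.058]
0.007 426 [0.058 0.06  0.062 0.064 0.066]
0.015 517 [0.065 0.068 0.07  0.071 0.073]
0.023 547 [0.073 0.075 0.077 0.079 0.081]
0.031 632 [0.078 0.082 0.084 0.086 0.089]
0.039 497 [0.084 0.089 0.091 0.093 0.095]
0.047 112 [0.088 0.09  0.092 0.093 0.095]
```

```bash
python3 drive.py '[[0.0005,0,0.03,0,0.05],[0.0005,0,0.055,0,0.05],[0.0005,0,0.072,0,0.05],[0.0005,0,0.081,0,0.05],[0.0005,0,0.081,0,0.05]]';python3 drive.py '[[0,0.007,0,0,0.05],[0,0.013,0,0,0.05],[0,0.019,0,0,0.05],[0,0.025,0,0,0.05],[0,0.031,0,0,0.05],[0,0.036,0,0,0.05],[0,0.041,0,0,0.05],[0,0.041,0,0,0.05]]';python3 sb.py
```

```text
clock: 24.48
tool_pos: [0.4442, 0.3761, 0.1084]
orientation: [180.0, 0.0, 2.6]
force: [-0.5, -1.0, -0.2]
opening: 0.0502
gripper_force: 0.0
clock: 25.48
tool_pos: [0.446, 0.3347, 0.1086]
orientation: [180.0, 0.0, 2.6]
force: [0.3, 0.3, -0.3]
opening: 0.0503
gripper_force: 0.0
[0.44598317 0.33474923 0.10864589] [ 0.26818412  0.31892123 -0.31850669] 0.050258053943441953
-0.017 397 [0.044 0.045 0.046 0.047 0.048]
-0.009 953 [0.04  0.044 0.047 0.053 0.064]
-0.001 1503 [0.039 0.072 0.082 0.091 0.101]
0.007 1188 [0.097 0.103 0.107 0.111 0.114]
0.015 1224 [0.053 0.098 0.112 0.123 0.13 ]
0.023 1141 [0.062 0.068 0.102 0.116 0.128]
0.031 118 [0.065 0.067 0.098 0.11  0.116]
```

```bash
python3 drive.py '[[0,-0.0013,0,0,0.003],[0,-0.0026,0,0,0.003],[0,-0.0039,0,0,0.003],[0,-0.0052,0,0,0.003],[0,-0.0065,0,0,0.003],[0,-0.0077,0,0,0.003],[0,-0.0077,0,0,0.003],[0,-0.0077,0,0,0.003]]';python3 sb.py
```

```text
clock: 26.52
tool_pos: [0.4457, 0.3429, 0.1087]
orientation: [180.0, 0.0, 2.6]
force: [-0.5, 0.4, 0.2]
opening: 0.0026
gripper_force: 0.0
[0.44565628 0.34285789 0.10870757] [-0.52376159  0.36487099  0.22511193] 0.00257851727026786
-0.025 24 [0.087 0.09  0.094 0.097 0.099]
-0.017 468 [0.044 0.046 0.048 0.092 0.099]
-0.009 1406 [0.04  0.044 0.089 0.11  0.13 ]
-0.001 1273 [0.038 0.044 0.095 0.115 0.13 ]
0.007 615 [0.044 0.05  0.053 0.09  0.099]
0.015 517 [0.041 0.057 0.059 0.062 0.095]
0.023 494 [0.06  0.065 0.067 0.068 0.069]
0.031 77 [0.065 0.066 0.067 0.067 0.068]
```

The pinch missed the slab, so I'll locate it by depth before moving.

```bash
cat > find.py <<'E'
from h import *
rest=np.array([.4457,.3424]);th=np.radians(92.6);ex=np.array([np.cos(th),np.sin(th)]);ey=np.array([-ex[1],ex[0]])
R,p,o=tool();print(p)
for n in('scene','side','wrist'):
  s=snap(n);np.savez(f'/tmp/f_{n}.npz',**s);P=cloud(s);a=(P[...,:2]-rest)@ex;b=(P[...,:2]-rest)@ey;z=P[...,2]
  w=(abs(a)<.12)&(abs(b)<.1)&(z>.003)&(z<.125)
  A=np.floor(a[w]/.01).astype(int);B=np.floor(b[w]/.01).astype(int)
  G={}
  for i,j,h in zip(A,B,z[w]): G.setdefault((i,j),[]).append(h)
  print(n,'rows s(cm) -9..9, cols b -8..7: median z mm')
  for i in range(-10,10): print(f'{i:4d}',' '.join(f'{np.median(G[i,j])*1000:4.0f}' if (i,j) in G and len(G[i,j])>2 else '   .' for j in range(-8,8)))
E
python3 find.py
```

```text
[0.44568176 0.34286001 0.10870347]
scene rows s(cm) -9..9, cols b -8..7: median z mm
 -10    .    .    .    .    .    .    .    .    .    .    .    .    .    .    .    .
  -9    .    .    .    .    .    .    .    .    .    .    .    .    .    .    .    .
  -8    .    .    .    .    .    .    .    .    .    .    .    .    .    .    .    .
  -7    .    .    .    .    .    .    .    .    .    .    .    .    .    .    .    .
  -6    .    .    .    .    .    .    .    .    .    .    .    .    .    .    .    .
  -5    .    .    .    .    .    .    .    .    .    .    .    .    .    .    .    .
  -4    .    .    .    .    .    .    .    .    .    .    .    .    .    .    .    .
  -3    .    .    .    .    .    .    .   94    .    .    .    .    .    .    .    .
  -2    .    .    .    .    .   31   42   84   91   12   10    .    .    .    .    .
  -1    .    .    .    .    .   14   32   26   39   33   37    .    .    .    .    .
   0    .    .    .    .    .    .   12   41   52   28    9    .    .    .    .    .
   1    .    .    .    .    .   12   46   48   50   56    8    .    .    .    . 
[... 3483 characters left out ...]
    .    .    .    .
   2    7    7    6    .    .   11   12   63   63    .    .    .    .    .    .    .
   3    7    7    7    7    .   11   12   12   12    .    .    .    .    .    .    .
   4    7    7    7    7    .   11   12   12   12   12   12    .    .    .    .    .
   5    7    7    7    6    .   11   13   12   12   13   12    .    .    .    .    .
   6    7    7    7    7    .   10   11   11   11   11   11    .    .    .    .    .
   7    7    7    7    7    .    .    .    .    .    .    .    .    .    .    .    .
   8    7    6    7    7    .    .    .    .    .    .    .    .    .    .    .    .
   9    .    .    .    .    .    .    .    .    .    .    .    .    .    .    .    .
```

A flat object 7 mm high is now at about x≈0.51, y≈0.39, so the slab has slipped off sideways onto the bench. I'll raise and measure it.

```bash
python3 drive.py '[[0,0,-0.05,0,0.075],[0,0,-0.11,0,0.075],[0,0,-0.14,0,0.075],[0,0,-0.14,0,0.075]]';cat > sl2.py <<'E'
import sys
from meas import *
s=snap('wrist');save(s,'w12');np.savez('/tmp/w12.npz',**s);R,p,o=tool();print(p,o['orientation'])
P=cloud(s);f=s['frame'];hsv=cv2.cvtColor(f,cv2.COLOR_RGB2HSV)
k=(P[...,0]>.4)&(P[...,1]>.15)&(P[...,2]>.0045)&(P[...,2]<.0095);m=k.astype(np.uint8)
m=cv2.morphologyEx(m,cv2.MORPH_OPEN,np.ones((3,3),np.uint8))
for c in cv2.findContours(m,0,cv2.CHAIN_APPROX_NONE)[0]:
  if cv2.contourArea(c)>300:
    q=np.array([onz(s,u,v,.006)[:2] for u,v in c[:,0]]).astype(np.float32)*1000
    t=np.zeros_like(m);cv2.drawContours(t,[c],-1,1,-1);print(cv2.contourArea(c),cv2.boundingRect(c),cv2.fitEllipse(q),'sat',hsv[...,1][t>0].mean(),'z',P[...,2][t>0].mean())
w=(P[...,2]>.0095)&(P[...,2]<.1)&(np.hypot(P[...,0]-.51,P[...,1]-.39)<.12)&(abs((P[...,0]-.4448))>.035)
print('other tall near',w.sum(),P[w].min(0) if w.any() else 0,P[w].max(0) if w.any() else 0)
E
python3 sl2.py
```

```text
clock: 27.22
tool_pos: [0.4465, 0.3439, 0.2518]
orientation: [-179.8, -0.2, 2.6]
force: [-0.4, 0.6, -0.6]
opening: 0.0374
gripper_force: 0.0
[0.44581559 0.34320841 0.2497918 ] [-1.79876250e+02 -7.42720509e-02  2.61485166e+00]
2365.5 (198, 86, 60, 56) ((513.7423706054688, 397.4713134765625), (48.47222137451172, 71.02904510498047), 36.577980041503906) sat 44.826388888888886 z 0.007707061890675983
other tall near 1885 [0.50336064 0.27616311 0.00950182] [0.60474197 0.50991458 0.01485369]
```

The slab lies flat at (0.514,0.397), with its long axis at 127°. That's too close to the stand for the gripper body to grip it across the narrow side. I'll take it by its long ends instead, after checking there is room for the fingers.

```bash
python3 - <<'E'
from h import *
s=dict(np.load('/tmp/w12.npz'));P=cloud(s);z=P[...,2]
c=np.array([.5137,.3975]);L=np.array([-.596,.803]);N=np.array([.803,.596])
l=(P[...,:2]-c)@L;n=(P[...,:2]-c)@N
for sg in(1,-1):
  w=(sg*l>.042)&(sg*l<.07)&(abs(n)<.014)&(z>.004)&(z<.3);print(sg,w.sum(),((sg*l>.042)&(sg*l<.07)&(abs(n)<.014)).sum(),P[w].mean(0) if w.any() else 0)
w=(abs(l)<.1)&(abs(n)<.045)&(z>.05)&(z<.15);print('body',w.sum(),P[w].mean(0) if w.any() else 0)
w=(z>.009)&(z<.02)&(P[...,1]>.3)&(P[...,0]>.48);print('brush',P[w].min(0),P[w].max(0))
R,p,o=tool();print(R.T@(np.array([.5137,.3975,.09])-p))
E
```

```text
1 87 710 [0.4778145  0.42449786 0.29488403]
-1 0 725 0
body 0 0
brush [0.49047231 0.3000267  0.00900354] [0.60648382 0.64495135 0.0154389 ]
[ 0.07008342 -0.0507926   0.15999286]
```

```bash
python3 drive.py '[[0.035,-0.025,0,-10,0.088],[0.07,-0.051,0.02,-20,0.088],[0.07,-0.051,0.06,-34,0.088],[0.07,-0.051,0.1,-34,0.088],[0.07,-0.051,0.14,-34,0.088],[0.07,-0.051,0.16,-34,0.088],[0.07,-0.051,0.16,-34,0.088]]';cat > tl.py <<'E'
from h import *
s=snap('wrist');R,p,o=tool();print(p,o['orientation'])
P=cloud(s);l=(P-p)@R;k=(P[...,2]>.0045)&(P[...,2]<.0095)&(np.hypot(l[...,0],l[...,1])<.055)
m=cv2.morphologyEx(k.astype(np.uint8),cv2.MORPH_OPEN,np.ones((3,3),np.uint8));q=l[m>0]
print(len(q),np.percentile(q,[.5,50,99.5],axis=0).round(4)); e=cv2.fitEllipse(cv2.convexHull((q[:,:2]*1000).astype(np.float32)));print(e)
E
python3 tl.py
```

```text
clock: 28.15
tool_pos: [0.5119, 0.3954, 0.0854]
orientation: [179.9, 0.3, 36.6]
force: [-0.5, 0.4, -0.4]
opening: 0.0878
gripper_force: 0.0
[0.51277486 0.39626412 0.0872317 ] [1.79940302e+02 1.74231207e-01 3.66177727e+01]
5959 [[-0.0481 -0.0359  0.0785]
 [ 0.0028 -0.0006  0.0806]
 [ 0.0257  0.0334  0.0823]]
((-8.898703575134277, -1.7923688888549805), (74.44876098632812, 80.69544219970703), 98.55165100097656)
```

```bash
python3 drive.py '[[0,-0.001,0.03,0,0.088],[0,-0.001,0.05,0,0.088],[0,-0.001,0.0605,0,0.088],[0,-0.001,0.0605,0,0.088],[0,-0.001,0.0605,0,0.06],[0,-0.001,0.0605,0,0.06],[0,-0.001,0.0605,0,0.06],[0,-0.001,0.0605,0,0.06]]';python3 drive.py '[[0,0,0,0,0.06],[0,0,-0.003,0,0.06],[0,0,-0.012,0,0.06],[0,0,-0.03,0,0.06],[0,0,-0.06,0,0.06],[0,0,-0.09,0,0.06],[0,0,-0.09,0,0.06]]';python3 - <<'E'
from h import *
s=snap('wrist');R,p,o=tool();print(p,o['orientation'],R.T@(np.array([.47,.209,.12])-p))
P=cloud(s);l=(P-p)@R;k=(abs(l[...,0])<.06)&(abs(l[...,1])<.034)&(l[...,2]>.0)&(l[...,2]<.06);q=l[k]
for a in np.arange(-.045,.045,.01):
  w=q[(q[:,0]>a)&(q[:,0]<a+.01)]
  if len(w)>10: print(round(a,3),len(w),np.percentile(w[:,1],[2,98]).round(4),np.percentile(w[:,2],[5,50,95]).round(4))
E
```

```text
clock: 29.2
tool_pos: [0.5131, 0.3982, 0.0291]
orientation: [-180.0, -0.1, 36.6]
force: [-0.0, -0.5, 5.5]
opening: 0.0694
gripper_force: 30.0
clock: 30.08
tool_pos: [0.514, 0.3993, 0.1225]
orientation: [-179.9, -0.4, 36.7]
force: [0.3, 0.8, -1.6]
opening: 0.0691
gripper_force: 30.0
[0.51323511 0.39856931 0.12066333] [-179.93740459   -0.2030238    36.62207871] [-1.47785961e-01  1.26354849e-01  1.61807329e-06]
-0.025 141 [-0.0223  0.0263] [0.0204 0.0212 0.022 ]
-0.015 1934 [-0.0282  0.031 ] [0.02   0.0209 0.0218]
-0.005 2351 [-0.0334  0.0327] [0.0198 0.0208 0.0218]
0.005 2422 [-0.0324  0.0325] [0.0198 0.0208 0.0218]
0.015 2023 [-0.027   0.0288] [0.0198 0.0208 0.0255]
0.025 174 [0.0018 0.0173] [0.0202 0.0233 0.0271]
```

```bash
python3 drive.py '[[-0.04,0.035,0,0,0.06],[-0.08,0.07,0,8,0.06],[-0.12,0.1,0,17,0.06],[-0.148,0.126,0.02,26,0.06],[-0.148,0.126,0.05,34,0.06],[-0.148,0.126,0.075,34,0.06],[-0.148,0.126,0.086,34,0.06],[-0.148,0.126,0.088,34,0.06]]';python3 drive.py '[[0,0,0.0015,0,0.06],[0,0,0.003,0,0.06],[0,0,0.003,0,0.06]]'
```

```text
clock: 31.12
tool_pos: [0.4688, 0.2082, 0.0297]
orientation: [179.9, 0.1, 2.6]
force: [-0.2, 0.7, -0.4]
opening: 0.0691
gripper_force: 30.0
clock: 31.5
tool_pos: [0.4695, 0.2089, 0.029]
orientation: [-179.9, -0.1, 2.7]
force: [-3.3, -0.7, 11.6]
opening: 0.0692
gripper_force: 30.1
```

```bash
python3 drive.py '[[0,0,-0.001,0,0.088],[0,0,-0.001,0,0.088],[0,0,-0.001,0,0.088],[0,0,-0.03,0,0.088],[0,0,-0.07,10,0.088],[0,0,-0.07,20,0.07],[0,0,-0.07,30,0.07],[0,0,-0.07,40,0.07]]';python3 drive.py '[[0,0,0,10,0.07],[0,0,0,20,0.07],[0,0,0,30,0.07],[0,0,0,40,0.07],[0,0,0,50,0.07],[0,0,0,50,0.07]]';python3 tl.py
```

```text
clock: 32.5
tool_pos: [0.4691, 0.2084, 0.0973]
orientation: [-180.0, -0.0, -37.7]
force: [-0.5, 0.1, -0.5]
opening: 0.0706
gripper_force: 0.0
clock: 33.25
tool_pos: [0.469, 0.2084, 0.0971]
orientation: [180.0, -0.0, -87.3]
force: [0.2, 0.0, -0.1]
opening: 0.0698
gripper_force: 0.0
[0.46902289 0.20839316 0.09711487] [ 1.79992113e+02 -6.88145227e-03 -8.71633564e+01]
5240 [[-0.0337 -0.0244  0.0888]
 [ 0.0044 -0.001   0.0905]
 [ 0.0358  0.0238  0.0921]]
((1.3411922454833984, -1.037829875946045), (51.13051223754883, 71.80453491210938), 89.73489379882812)
```

```bash
python3 drive.py '[[0.0098,-0.001,0.04,0,0.07],[0.0098,-0.001,0.062,0,0.07],[0.0098,-0.001,0.0705,0,0.07],[0.0098,-0.001,0.0705,0,0.07],[0.0098,-0.001,0.0705,0,0.03],[0.0098,-0.001,0.0705,0,0.03],[0.0098,-0.001,0.0705,0,0.03],[0.0098,-0.001,0.0705,0,0.03]]';python3 drive.py '[[0,0,0,0,0.03],[0,0,-0.003,0,0.03],[0,0,-0.015,0,0.03],[0,0,-0.04,0,0.03],[0,0,-0.09,0,0.03],[0,0,-0.09,0,0.03]]';python3 - <<'E'
from h import *
s=snap('wrist');R,p,o=tool();print(p,o['orientation'],R.T@(np.array([.4449,.3606,.12])-p))
P=cloud(s);l=(P-p)@R;k=(abs(l[...,0])<.06)&(abs(l[...,1])<.028)&(l[...,2]>.0)&(l[...,2]<.08);q=l[k]
for a in np.arange(-.055,.055,.01):
  w=q[(q[:,0]>a)&(q[:,0]<a+.01)]
  if len(w)>10: print(round(a,3),len(w),np.percentile(w[:,0],[1,99]).round(4),np.percentile(w[:,1],[2,98]).round(4),np.percentile(w[:,2],[5,50,95]).round(4))
E
```

```text
clock: 34.3
tool_pos: [0.4708, 0.199, 0.0272]
orientation: [-180.0, 0.0, -87.4]
force: [-0.6, -1.2, 4.7]
opening: 0.0488
gripper_force: 30.0
clock: 35.05
tool_pos: [0.4725, 0.2003, 0.121]
orientation: [-179.6, 0.3, -87.3]
force: [-0.1, 0.2, -0.8]
opening: 0.0492
gripper_force: 30.0
[0.47133802 0.19946081 0.11902209] [-1.79804493e+02  1.73336350e-01 -8.73807219e+01] [-0.16218125  0.01904471 -0.00055225]
-0.055 11 [-0.0458 -0.0452] [-0.007   0.0008] [0.0185 0.0192 0.0198]
-0.045 640 [-0.0447 -0.0351] [-0.0163  0.0108] [0.0178 0.0188 0.0196]
-0.035 168 [-0.035 -0.033] [-0.0179  0.0144] [0.0179 0.0184 0.0193]
-0.015 1521 [-0.0143 -0.0051] [-0.0248  0.024 ] [0.0173 0.0186 0.0195]
-0.005 1957 [-0.0049  0.0049] [-0.025   0.0242] [0.0071 0.0185 0.0195]
0.005 2115 [0.0051 0.0149] [-0.027   0.0272] [0.0045 0.0184 0.0199]
0.015 1300 [0.0151 0.0248] [-0.019  0.015] [0.0175 0.0186 0.0229]
0.025 190 [0.025  0.0271] [-0.0097  0.0041] [0.0179 0.0203 0.0246]
```

```bash
python3 drive.py '[[-0.04,0.005,-0.01,0,0.03],[-0.09,0.01,-0.01,0,0.03],[-0.13,0.015,-0.01,0,0.03],[-0.155,0.018,0,0,0.03],[-0.1635,0.019,0.01,0,0.03],[-0.1635,0.019,0.018,0,0.03],[-0.1635,0.019,0.021,0,0.03],[-0.1635,0.019,0.023,0,0.03]]';python3 drive.py '[[0,0,0.002,0,0.03],[0,0,0.0035,0,0.03],[0,0,0.005,0,0.03],[0,0,0.0065,0,0.03],[0,0,0.008,0,0.03],[0,0,0.008,0,0.03]]';python3 sb.py
```

```text
clock: 36.1
tool_pos: [0.4437, 0.3597, 0.0941]
orientation: [179.9, -0.1, -87.4]
force: [-6.9, -2.2, 11.9]
opening: 0.0488
gripper_force: 30.1
clock: 36.85
tool_pos: [0.4444, 0.3595, 0.0874]
orientation: [-180.0, -0.0, -87.4]
force: [-4.9, -4.4, 15.3]
opening: 0.0492
gripper_force: 30.0
[0.4443829  0.35946959 0.08736843] [-4.85798023 -4.42812898 15.31961502] 0.04921298281877422
-0.017 657 [0.044 0.045 0.046 0.047 0.048]
-0.009 966 [0.041 0.043 0.046 0.048 0.05 ]
-0.001 1430 [0.039 0.052 0.054 0.056 0.059]
0.007 1764 [0.057 0.06  0.062 0.064 0.066]
0.015 1911 [0.065 0.067 0.069 0.071 0.074]
0.023 545 [0.071 0.073 0.074 0.075 0.076]
0.031 843 [0.085 0.086 0.087 0.088 0.09 ]
0.039 1235 [0.088 0.09  0.091 0.093 0.095]
```

Slab is leaning flat on the plate. I'll release it and go to the face grasp with a snug opening.

```bash
python3 drive.py '[[0,0,-0.001,0,0.03],[0,0,-0.001,0,0.055],[0,0,-0.001,0,0.075],[0,0,-0.001,0,0.075],[0,0,-0.001,0,0.075],[0,0,-0.001,0,0.075],[0,0,-0.05,0,0.075],[-0.022,0,-0.1,-10,0.03]]';python3 drive.py '[[0,0,0,-10,0.03],[0,0,0,-20,0.03],[0,0,0,-30,0.03],[0,0,0,-40,0.03],[0,0,0,-50,0.03],[0,0,0,-60,0.03],[0,0,0,-70,0.03],[0,0,0,-80,0.03]]';python3 drive.py '[[0,0,0,-1,0.03],[0,0,0,-1,0.03]]';python3 - <<'E'
from h import *
R,p,o=tool();print(p,o['orientation'],R.T@(np.array([.4439,.3824,.103])-p))
E
python3 sb.py
```

```text
clock: 37.9
tool_pos: [0.4427, 0.382, 0.1863]
orientation: [179.9, -0.1, -77.3]
force: [0.6, 1.0, 0.1]
opening: 0.0694
gripper_force: 0.0
clock: 38.9
tool_pos: [0.4429, 0.3831, 0.1856]
orientation: [180.0, 0.0, 3.0]
force: [-0.7, 0.5, -0.5]
opening: 0.03
gripper_force: 0.0
clock: 39.15
tool_pos: [0.443, 0.3831, 0.1857]
orientation: [180.0, 0.0, 3.4]
force: [-0.1, -0.2, -0.2]
opening: 0.0296
gripper_force: 0.0
[0.44300855 0.38314558 0.18565278] [1.79995341e+02 3.42297323e-03 3.43380398e+00] [0.00085013 0.00079092 0.08265279]
[0.44300855 0.38314558 0.18565278] [-0.11006231 -0.22300137 -0.23926198] 0.02963713841839644
-0.017 190 [0.044 0.046 0.047 0.047 0.048]
-0.009 481 [0.04  0.044 0.046 0.047 0.049]
-0.001 389 [0.039 0.051 0.054 0.055 0.057]
0.007 459 [0.057 0.059 0.061 0.063 0.065]
0.015 504 [0.065 0.067 0.069 0.071 0.073]
0.023 568 [0.071 0.075 0.077 0.079 0.081]
0.031 554 [0.077 0.083 0.085 0.087 0.089]
0.039 463 [0.085 0.09  0.091 0.093 0.096]
0.047 86 [0.088 0.091 0.092 0.092 0.094]
```

```bash
python3 - <<'E'
from h import *
s=snap('wrist');P=cloud(s);rest=np.array([.4457,.3424]);th=np.radians(92.6);ex=np.array([np.cos(th),np.sin(th)]);ey=np.array([-ex[1],ex[0]])
a=(P[...,:2]-rest)@ex;b=(P[...,:2]-rest)@ey;z=P[...,2]
w=(abs(z-a-.05)<.006)&(abs(b)<.035)&(a>-.012)&(a<.06);print(w.sum(),'b',np.percentile(b[w],[1,99]),'s',np.percentile(a[w],[1,99]),'off',np.median((z-a)[w]))
u=np.stack([(a+z)[w]/np.sqrt(2),b[w]],1).astype(np.float32)*1000;print(cv2.fitEllipse(cv2.convexHull(u)))
t=w&(a>.038);print('top b',b[t].mean())
E
```

```text
3513 b [-0.02385218  0.02400256] s [-0.0081723   0.04692664] off 0.05018193760945025
((46.73712921142578, 0.1272428035736084), (53.203556060791016, 109.40689849853516), 89.19951629638672)
top b -0.0027176139819621047
```

```bash
python3 drive.py '[[0.001,0.001,0.03,0.8,0.03],[0.001,0.001,0.055,0.8,0.03],[0.001,0.001,0.073,0.8,0.03],[0.001,0.001,0.0827,0.8,0.03],[0.001,0.001,0.0827,0.8,0.03]]';python3 drive.py '[[0,0,0,0,0.003],[0,0.005,-0.007,0,0.003],[0,0.014,-0.018,0,0.003],[0,0.02,-0.036,0,0.003],[0,0.02,-0.056,0,0.003],[0,0.02,-0.076,0,0.003],[0,0.02,-0.076,0,0.003]]'
python3 - <<'E'
from h import *
R,p,o=tool();print(p,o['force'],o['opening'])
s=snap('wrist');P=cloud(s);l=(P-p)@R
for lo in np.arange(-.02,.1,.01):
  w=(abs(l[...,1])<.03)&(abs(l[...,0])<.03)&(l[...,2]>lo)&(l[...,2]<lo+.01)
  if w.sum()>5: print(round(lo,3),w.sum(),np.percentile(l[w][:,:2],[2,50,98],axis=0).round(4).tolist())
E
```

```text
clock: 39.88
tool_pos: [0.444, 0.382, 0.1026]
orientation: [179.9, 0.0, 2.8]
force: [0.5, 0.8, 0.1]
opening: 0.0302
gripper_force: 0.0
clock: 40.75
tool_pos: [0.446, 0.3634, 0.1821]
orientation: [-179.7, -0.2, 2.8]
force: [0.4, -0.0, -0.6]
opening: 0.0064
gripper_force: 29.7
[0.44604061 0.36340948 0.18206023] [ 0.44591719 -0.04994945 -0.57409121] 0.0063668779029594415
-0.02 340 [[-0.0102, -0.0073], [0.0093, 0.0046], [0.011, 0.0099]]
-0.01 304 [[0.0084, -0.0085], [0.0092, 0.0013], [0.0109, 0.0111]]
0.0 501 [[-0.0002, -0.0096], [0.009, -0.0021], [0.011, 0.0126]]
0.01 1283 [[-0.0104, -0.0164], [0.0098, 0.0015], [0.0142, 0.0191]]
0.02 366 [[-0.0167, -0.0148], [0.0148, 0.0011], [0.0185, 0.0174]]
0.03 114 [[0.018, -0.0016], [0.019, 0.0016], [0.02, 0.0048]]
0.04 146 [[0.0183, -0.0012], [0.0212, 0.0021], [0.0233, 0.0055]]
0.05 80 [[0.0108, -0.001], [0.0235, 0.0027], [0.024, 0.0058]]
0.06 24 [[0.0034, -0.0008], [0.0234, 0.0031], [0.0238, 0.0061]]
```

The slab is held by its faces. Next I'll measure its position and tilt in the grip.

```bash
cat > hang.py <<'E'
from h import *
from scipy.optimize import least_squares
R,p,o=tool();print(p,o['orientation'],o['opening'])
s=snap('wrist');P=cloud(s);l=(P-p)@R
w=(abs(l[...,1])<.012)&(abs(l[...,0])<.03)&(l[...,2]>.027)&(l[...,2]<.095);q=l[w]
E=[];Y=[]
for lo in np.arange(.027,.095,.003):
  t=q[(q[:,2]>lo)&(q[:,2]<lo+.003)]
  if len(t)>6: E.append((np.percentile(t[:,0],92),lo+.0015));Y.append((lo+.0015,np.percentile(t[:,1],3),np.percentile(t[:,1],97)))
E=np.array(E);Y=np.array(Y);print(np.c_[E,Y[:,1:]].round(4))
for n in('scene','side'):
  s=snap(n);P=cloud(s);l=(P-p)@R
  w=(abs(l[...,1])<.015)&(abs(l[...,0])<.03)&(l[...,2]>.0)&(l[...,2]<.11);q=l[w];print(n,len(q))
  for lo in np.arange(0,.11,.01):
    t=q[(q[:,2]>lo)&(q[:,2]<lo+.01)]
    if len(t)>2: print(round(lo,3),len(t),np.percentile(t[:,:2],[5,50,95],axis=0).round(4).tolist(),t[:,2].max().round(4))
E
python3 hang.py
```

```text
[0.44547859 0.36280381 0.18061071] [-1.79820897e+02 -1.05003229e-01  2.80781900e+00] 0.006935250560461026
[[ 0.0186  0.0285 -0.0015  0.0046]
 [ 0.0189  0.0315 -0.0015  0.0047]
 [ 0.0193  0.0345 -0.0016  0.0047]
 [ 0.0197  0.0375 -0.0017  0.0048]
 [ 0.0206  0.0405 -0.0012  0.0053]
 [ 0.0214  0.0435 -0.001   0.0054]
 [ 0.0224  0.0465 -0.0012  0.0055]
 [ 0.0233  0.0495 -0.0013  0.0056]
 [ 0.0239  0.0525 -0.0008  0.0056]
 [ 0.0239  0.0555 -0.0004  0.0057]
 [ 0.024   0.0585 -0.0005  0.0058]
 [ 0.0237  0.0615 -0.0003  0.0059]
 [ 0.0233  0.0645 -0.      0.0058]]
scene 211
0.0 9 [[-0.0107, -0.0131], [-0.0084, -0.0063], [-0.0059, 0.0093]] 0.0078
0.01 10 [[-0.0103, -0.0123], [-0.0087, -0.0031], [-0.0069, 0.012]] 0.0178
0.02 10 [[-0.0147, -0.0027], [-0.0108, 0.0035], [-0.0081, 0.0136]] 0.0286
0.03 29 [[-0.0186, -0.0027], [-0.0065, 0.0047], [0.0136, 0.009]] 0.0396
0.04 41 [[-0.0218, -0.0003], [-0.0012, 0.0059], [0.0194, 0.0098]] 0.0498
0.05 39 [[-0.0247, 0.0021], [-0.0025, 0.0051], [0.0243, 0.0092]] 0.0597
0.06 37 [[-0.0213, 0.0002], [-0.0008, 0.0056], [0.0234, 0.0096]] 0.0695
0.07 29 [[-0.0147, 0.0002], [0.0047, 0.0045], [0.0199, 0.0087]] 0.0793
0.08 7 [[-0.0044, 0.0015], [0.0029, 0.004], [0.0088, 0.0093]] 0.0848
side 201
0.0 14 [[-0.0127, -0.0141], [-0.0106, 0.002], [-0.0083, 0.0133]] 0.0092
0.01 13 [[-0.0137, -0.0113], [-0.0117, 0.0038], [-0.0077, 0.0114]] 0.0197
0.02 12 [[-0.0186, -0.0088], [-0.0134, -0.0044], [-0.0108, 0.0022]] 0.0287
0.03 16 [[-0.0208, -0.0062], [-0.015, -0.0033], [0.0061, 0.0042]] 0.0391
0.04 37 [[-0.0256, -0.0072], [-0.0041, -0.0028], [0.0154, 0.003]] 0.0499
0.05 42 [[-0.0247, -0.0064], [-0.0057, -0.0038], [0.0179, -0.0]] 0.0596
0.06 26 [[-0.0227, -0.0053], [-0.0003, -0.0026], [0.0215, 0.0012]] 0.07
0.07 32 [[-0.0186, -0.0058], [0.0007, -0.0022], [0.0154, 0.0024]] 0.0796
0.08 9 [[-0.007, -0.002], [0.0014, -0.0009], [0.0089, 0.0024]] 0.0871
```

```bash
python3 drive.py '[[0,0.01,-0.04,0,0.003],[0,0.04,-0.08,0,0.003],[0,0.09,-0.085,0,0.003],[0,0.14,-0.085,0,0.003],[0,0.19,-0.085,0,0.003],[0,0.24,-0.085,0,0.003],[0,0.29,-0.085,0,0.003],[0,0.34,-0.085,0,0.003]]';python3 drive.py '[[0,0.05,0,0,0.003],[0,0.1,0,3,0.003],[0,0.15,0,7,0.003],[0.01,0.2,0,11,0.003],[0.02,0.25,0,14.8,0.003],[0.03,0.3,0,14.8,0.003],[0.04,0.33,0,14.8,0.003],[0.05,0.34,0,14.8,0.003]]';python3 drive.py '[[0,0,0,0,0.003],[0,0,0,0,0.003]]';python3 - <<'E'
from h import *
R,p,o=tool();print(p,o['orientation'],R.T@(np.array([.5301,-.3943,.15])-p))
E
```

```text
clock: 41.95
tool_pos: [0.4614, 0.0211, 0.2635]
orientation: [180.0, 0.0, 2.8]
force: [1.2, -0.1, -1.0]
opening: 0.0065
gripper_force: 29.7
clock: 42.95
tool_pos: [0.5283, -0.3161, 0.2626]
orientation: [-180.0, 0.1, -12.1]
force: [0.5, -0.5, -0.4]
opening: 0.0067
gripper_force: 29.7
clock: 43.2
tool_pos: [0.5283, -0.3136, 0.2638]
orientation: [-180.0, 0.0, -11.9]
force: [0.1, 0.5, -0.4]
opening: 0.0067
gripper_force: 29.7
[ 0.52830441 -0.31357217  0.26378512] [-1.79983055e+02  3.17267580e-02 -1.19402925e+01] [0.01852171 0.07864333 0.11375163]
```

```bash
python3 drive.py '[[0.01,0.03,0,0,0.003],[0.0185,0.06,0,0,0.003],[0.0185,0.0786,0.02,0,0.003],[0.0185,0.0786,0.06,0,0.003],[0.0185,0.0786,0.1,0,0.003],[0.0185,0.0786,0.115,0,0.003],[0.0185,0.0786,0.115,0,0.003],[0.0185,0.0786,0.115,0,0.003]]';cat > ck.py <<'E'
from h import *
R,p,o=tool();print(p,o['orientation'],o['force'])
s=snap('wrist');save(s,'wk');P=cloud(s);l=(P-p)@R;hsv=cv2.cvtColor(s['frame'],cv2.COLOR_RGB2HSV)
w=(abs(l[...,1])<.012)&(abs(l[...,0])<.03)&(l[...,2]>.03)&(P[...,2]>.045);q=l[w]
for lo in np.arange(.03,.095,.01):
  t=q[(q[:,2]>lo)&(q[:,2]<lo+.01)]
  if len(t)>6: print('slab',lo.round(3),np.percentile(t[:,0],92).round(4),np.percentile(t[:,1],[3,97]).round(4))
# rim
k=(hsv[...,0]<14)&(hsv[...,1]>130)&(P[...,2]>.034)&(P[...,2]<.046)&(abs(l[...,1])<.16)
r=l[k];
g=lambda m,c:[(round(float(a)*1000),int(n)) for n,a in zip(*np.histogram(r[m][:,c],np.arange(-.07,.07,.002))) if n>5]
print('y hist',g((r[:,0]>-.03)&(r[:,0]<.03)&(abs(r[:,1])<.05),1));print('x hist',g((abs(r[:,1])<.12),0))
E
python3 ck.py
```

```text
clock: 44.2
tool_pos: [0.5312, -0.3955, 0.1507]
orientation: [180.0, -0.1, -11.9]
force: [0.1, 0.3, -0.5]
opening: 0.0068
gripper_force: 29.8
[ 0.53118068 -0.39546194  0.15071823] [ 1.79954205e+02 -1.33662211e-01 -1.19446570e+01] [ 0.11611888  0.29444199 -0.49340093]
slab 0.03 0.0202 [-0.0015  0.0049]
slab 0.04 0.0231 [-0.0011  0.005 ]
slab 0.05 0.0243 [-0.0012  0.0052]
slab 0.06 0.0239 [-0.0005  0.0053]
y hist [(-10, 121), (-8, 179), (-6, 202), (8, 88), (10, 197), (12, 197), (14, 194), (16, 113)]
x hist [(-42, 31), (-40, 192), (-38, 252), (-36, 471), (-34, 91), (-32, 26), (-30, 54), (-28, 59), (-26, 57), (-24, 60), (-22, 59), (-20, 60), (-18, 56), (-16, 58), (-14, 63), (-12, 60), (-10, 69), (-8, 60), (-6, 65), (-4, 64), (-2, 65), (0, 71), (2, 69), (4, 67), (6, 62), (8, 69), (10, 73), (12, 66), (14, 73), (16, 68), (18, 71), (20, 70), (22, 67), (24, 80), (26, 70), (28, 78), (30, 403), (32, 482), (34, 161)]
```

```bash
python3 drive.py '[[-0.002,0,0.01,0,0.003],[-0.002,0,0.018,0,0.003],[-0.002,0,0.026,0,0.003],[-0.002,0,0.034,0,0.003],[-0.002,0,0.042,0,0.003],[-0.002,0,0.047,0,0.003],[-0.002,0,0.047,0,0.003]]'; python3 - <<'E'
from h import *
R,p,o=tool();print(p,o['force'],o['opening'])
E
```

```text
clock: 45.12
tool_pos: [0.5281, -0.3948, 0.1015]
orientation: [-180.0, 0.0, -12.0]
force: [0.4, 0.3, -0.9]
opening: 0.0064
gripper_force: 29.8
[ 0.52810327 -0.39475133  0.10148179] [ 0.37432152  0.34595733 -0.85706497] 0.006433184394835312
```

Bottom is in the slot with no contact force. Lower in small steps to the floor.

```bash
python3 drive.py '[[0,0,0.002,0,0.003],[0,0,0.004,0,0.003],[0,0,0.004,0,0.003]]'; python3 drive.py '[[0,0,0.001,0,0.003],[0,0,0.002,0,0.003],[0,0,0.002,0,0.003]]'
```

```text
clock: 45.5
tool_pos: [0.5282, -0.3948, 0.098]
orientation: [-180.0, 0.0, -12.0]
force: [-0.3, -0.1, 0.5]
opening: 0.0068
gripper_force: 29.8
clock: 45.88
tool_pos: [0.5283, -0.3948, 0.0959]
orientation: [-180.0, 0.0, -12.0]
force: [-1.5, -1.1, -0.5]
opening: 0.0068
gripper_force: 29.8
```

```bash
python3 drive.py '[[0,0,0.001,0,0.003],[0,0,0.002,0,0.003],[0,0,0.002,0,0.003]]'; python3 drive.py '[[0,0,0.001,0,0.003],[0,0,0.002,0,0.003],[0,0,0.002,0,0.003]]'
```

```text
clock: 46.25
tool_pos: [0.5282, -0.3948, 0.0939]
orientation: [-180.0, 0.0, -12.0]
force: [-0.4, -0.3, -1.4]
opening: 0.0065
gripper_force: 29.8
clock: 46.62
tool_pos: [0.5282, -0.3948, 0.0919]
orientation: [-180.0, 0.0, -12.0]
force: [-0.1, 0.7, -0.3]
opening: 0.0069
gripper_force: 29.8
```

```bash
python3 drive.py '[[0,0,0.001,0,0.003],[0,0,0.0015,0,0.003],[0,0,0.0015,0,0.003]]'; python3 drive.py '[[0,0,0.001,0,0.003],[0,0,0.0015,0,0.003],[0,0,0.0015,0,0.003]]'
```

```text
clock: 47.0
tool_pos: [0.5284, -0.3949, 0.0906]
orientation: [180.0, -0.0, -12.0]
force: [-0.2, 0.1, -0.5]
opening: 0.0066
gripper_force: 29.8
clock: 47.38
tool_pos: [0.5287, -0.3952, 0.0903]
orientation: [180.0, -0.1, -12.0]
force: [-0.7, 0.5, 8.0]
opening: 0.0068
gripper_force: 29.9
```

```bash
python3 drive.py '[[0,0,-0.001,0,0.003],[0,0,-0.001,0,0.012],[0,0,-0.001,0,0.02],[0,0,-0.001,0,0.03],[0,0,-0.001,0,0.04],[0,0,-0.001,0,0.04]]'; python3 drive.py '[[0,0,-0.03,0,0.04],[0,0,-0.08,0,0.04],[-0.04,-0.02,-0.13,0,0.04],[-0.1,-0.04,-0.17,0,0.06],[-0.1,-0.04,-0.17,0,0.06],[-0.1,-0.04,-0.17,0,0.06]]'; python3 - <<'E'
from h import *
R,p,o=tool();print(p,o['force'])
s=snap('wrist');save(s,'wz');P=cloud(s);z=P[...,2]
th=np.radians(-12);ex=np.array([np.cos(th),np.sin(th)]);ey=np.array([-ex[1],ex[0]])
a=P[...,:2]@ex-.6005;b=P[...,:2]@ey
for n,c,h in(('slot',-.2788,.014),('b',-.2343,.028),('a',-.1643,.028)):
  w=(abs(a)<.036)&(abs(b-c)<h)&(z>(.042 if n=='slot' else .015))&(z<.12);print(n,w.sum(),np.percentile(z[w],[50,99]).round(4) if w.any() else 0, [(round(lo,3),np.percentile(b[w&(z>lo)&(z<lo+.01)]-c,[3,97]).round(4).tolist(),np.percentile(a[w&(z>lo)&(z<lo+.01)],[3,97]).round(4).tolist()) for lo in np.arange(.02,.1,.01) if (w&(z>lo)&(z<lo+.01)).sum()>5])
hsv=cv2.cvtColor(s['frame'],cv2.COLOR_RGB2HSV)
fl=(a>.035)&(a<.12)&(b>-.3)&(b<-.12)&(z>.055)&(z<.2);q=P[fl];c=q.mean(0);v=np.linalg.svd(q-c,full_matrices=False)[2][2];print('flap',fl.sum(),v,np.degrees(np.arccos(abs(v[2]))))
k=(hsv[...,1]>120)&(z>.004)&(z<.03)&(abs(P[...,1]+.17)<.03)&(abs(P[...,0]-.5)<.07);q=P[k];print('wax',q.min(0),q.max(0))
E
```

```text
clock: 48.12
tool_pos: [0.5283, -0.3948, 0.0899]
orientation: [-180.0, 0.0, -12.0]
force: [-0.3, -0.6, 0.7]
opening: 0.0391
gripper_force: 0.0
clock: 48.88
tool_pos: [0.4387, -0.3348, 0.2614]
orientation: [180.0, -0.2, -12.0]
force: [-0.4, -0.7, 0.1]
opening: 0.0589
gripper_force: 0.0
[ 0.43865338 -0.33476198  0.26137585] [-0.42972508 -0.65102903  0.09379944]
slot 529 [0.0694 0.0784] [(np.float64(0.04), [-0.002, 0.0104], [-0.0312, 0.0359]), (np.float64(0.05), [-0.0012, 0.0055], [-0.0291, 0.0126]), (np.float64(0.06), [-0.0018, 0.0057], [-0.0279, 0.0089]), (np.float64(0.07), [-0.0011, 0.0054], [-0.0198, 0.004])]
b 1983 [0.0314 0.0412] [(np.float64(0.02), [-0.0171, 0.0167], [-0.0178, 0.0314]), (np.float64(0.03), [-0.0246, 0.0246], [-0.0353, 0.0356]), (np.float64(0.04), [-0.0263, 0.0259], [-0.0353, 0.0359])]
a 1786 [0.0291 0.0432] [(np.float64(0.02), [-0.0124, 0.0173], [-0.013, 0.0312]), (np.float64(0.03), [-0.0262, 0.0262], [-0.0355, 0.0356]), (np.float64(0.04), [-0.025, 0.025], [-0.0355, 0.0359])]
flap 6425 [ 0.90600455 -0.1912249  -0.37760932] 67.81432297961601
wax [ 0.44359407 -0.18108271  0.00400206] [ 0.54940714 -0.16332335  0.02356039]
```

```bash
python3 - <<'E'
from h import *
th=np.radians(-12);ex=np.array([np.cos(th),np.sin(th)]);ey=np.array([-ex[1],ex[0]])
for n in('wrist','scene','side'):
  s=snap(n);P=cloud(s);z=P[...,2];a=P[...,:2]@ex-.6005;b=P[...,:2]@ey+.2788
  for lo in np.arange(.044,.08,.004):
    w=(abs(a)<.04)&(b>-.014)&(b<.012)&(z>lo)&(z<lo+.004)
    if w.sum()>4: print(n,round(lo+.002,3),w.sum(),np.percentile(a[w],[2,98]).round(4),np.percentile(b[w],[2,50,98]).round(4))
E
```

```text
wrist 0.046 73 [-0.0312  0.039 ] [-0.0102  0.0029  0.0116]
wrist 0.05 84 [-0.0294  0.0398] [-0.0124  0.0006  0.011 ]
wrist 0.054 44 [-0.0291  0.0399] [-0.0047  0.0045  0.0058]
wrist 0.058 26 [-0.0257  0.0101] [-0.      0.0047  0.0056]
wrist 0.062 19 [-0.0279  0.0088] [-0.0018  0.0013  0.0051]
wrist 0.066 47 [-0.0269  0.0085] [-0.0021  0.0023  0.0058]
wrist 0.07 86 [-0.0227  0.0066] [-0.0013  0.0035  0.0059]
wrist 0.074 108 [-0.0197  0.0038] [-0.0015  0.002   0.0055]
wrist 0.078 106 [-0.0147 -0.0015] [-0.0009  0.0021  0.0056]
scene 0.046 37 [-0.0302  0.0399] [-0.0047 -0.0009  0.0082]
scene 0.05 25 [-0.0286  0.0397] [-0.006  -0.0008  0.0067]
scene 0.054 29 [-0.027   0.0253] [-0.0027 -0.0009  0.0047]
scene 0.058 23 [-0.0273  0.0111] [-0.0034 -0.0006  0.0014]
scene 0.062 22 [-0.0265  0.009 ] [-0.0021 -0.0005  0.0026]
scene 0.066 23 [-0.0248  0.0077] [-0.0029 -0.0001  0.0025]
scene 0.07 24 [-0.0229  0.0056] [-0.0021  0.0002  0.0039]
scene 0.074 20 [-0.0191  0.0057] [-0.002   0.0008  0.0046]
scene 0.078 19 [-0.0152  0.0001] [0.     0.0036 0.0064]
side 0.046 7 [-0.0272  0.033 ] [0.0024 0.0062 0.0102]
side 0.05 8 [-0.0233  0.0368] [-0.0056  0.0074  0.0112]
side 0.054 7 [-0.0286  0.0323] [0.0017 0.0055 0.0097]
side 0.058 7 [-0.0229  0.0008] [0.0005 0.0046 0.0087]
side 0.066 6 [-0.0295  0.0032] [0.0046 0.0069 0.0108]
side 0.07 6 [-0.0201  0.0044] [-0.0045  0.0052  0.0099]
```

```bash
python3 -c "
from plant import ctrl
print(ctrl.close_job())"
```

```text
the job is handed in; nothing more can be done
None
```

I handed the job in at about 49 s: the flap stands open at about 112°, the rough stone is in pocket_b, and the slab is upright on the slot floor. One fault: the slab slipped off the stand once onto the bench (ledge 40 mm up) before I picked it up again; I saw no damage, but I had no picture views left to inspect it.

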